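# Plug in the control card and snap its cover on

### The job

Take the longer of the two plug-in cards from the wooden stand, slide it edgewise into the slot of the dock until it is fully home, and let go of it. Then put the grey clip cover over it and press it down until it snaps past the dock's catches and sits flat on the flange all round, and finish with the robot still pressing it firmly down (about 10 N), not letting up. Leave everything else on the bench where it is.

Things in the scene. Friction and masses are not known exactly. Their poses are not given: they have to be found in the camera images.
- dock: Fixed beige plastic dock, origin at the centre of its underside on the bench, z up: a flange 110 x 110 x 8 mm carrying a block 70 (x) x 60 (y) mm, top 36 mm above the origin. In the middle of each y side of the block a round-nosed steel catch, sprung outwards, sticks out 6.5 mm, centred 21 mm above the origin.
- dock_slot (a point): Centre of the mouth of the dock's card slot, over the dock's origin, 36 mm up, axes as the dock's. The slot is 58.5 mm long (x), 7.5 mm wide (y) and 26 mm deep; its floor is 10 mm above the dock's origin. The card fits either way round.
- card_grip (a point): Longer plug-in card: dark brown board 56 (x) x 5 (y) x 40 mm tall, rounded lower edge, standing on edge in either slot of the stand; on top an aluminium grip bar 34 (x) x 10 (y) x 18 mm tall. 58 mm tall in all, 0.04 to 0.09 kg. Point: centre of the grip bar, 49 mm above the lower edge, z up. Fully home it is over the dock's centre, 59 mm above the dock's origin.
- cover_rib (a point): Grey clip cover, a cap open below, 86 (x) x 85 (y) mm, 68 mm tall to its flat top, 0.09 to 0.16 kg, standing on its rim. Point: centre of the grip rib on its top (44 long (x), 12 thick (y), 44 mm tall), 90 mm above the rim, z up. Lowered centred on the dock it meets the catches with this point 112 mm above the dock's origin, snaps through at about 105 and rests on the flange at 98.
- cover_rim (a point): Same cover, centre of its open underside, level with the rim. Inside it is 78 (x) x 77 (y) mm, 64 mm deep, with a bead along the foot of each y side wall (65 mm apart) that must pass a dock catch, so its x axis goes along the dock's x, either way round. Passing takes up to about 12 N, then the force suddenly falls away and the catches draw it down (up to 8 N).
- stand: Fixed wooden card stand, 160 (x) x 44 (y) x 22 mm high, origin at the centre of its underside. Two slots 40 mm either side of its centre along its x axis, each 7.5 mm wide, floor 6 mm above the bench; the cards' x axes lie along the stand's x axis. A standing card's grip bar centre is 55 mm above the bench.
- short_card_grip (a point): The shorter plug-in card, to be left in the stand: like the longer one, but its board is only 40 mm long. Centre of its grip bar.
- screwdriver: Screwdriver 170 mm long, lying along its x axis on the bench; to be left alone.
- capacitor: Small upright can, 24 mm diameter, 26 mm tall, origin at its underside; to be left alone.
- transformer: Small transformer with a copper winding, about 58 x 66 x 55 mm, origin at its underside; to be left alone.
- spool: Spool, 52 mm diameter, 40 mm tall, origin at its underside; to be left alone.
- meter: Hand meter lying flat, 130 x 70 x 38 mm, origin at its underside; to be left alone.
- dish: Small steel dish, 60 mm diameter, 16 mm tall, origin at its underside; to be left alone.
There are look-alikes about, which are no part of the job. What is shaped like the part that bears cover_rib but purple is not meant. What is shaped like the part that bears card_grip but pink is not meant.

How it is judged:
By the outcome, as a careful person would: the job done as asked, in the order asked, and still so for the second after the job is handed in, while the arm keeps its last pose, push and grip.
It also fails if it takes over 72 s, if anything falls off the work surface, if the arm or the gripper's body presses on something with over 40 N, if the wrist force passes 120 N, or if a joint passes its speed limit or range.

### The arm

A 6-joint arm with a two-finger parallel gripper is mounted at the origin on the work surface. World frame = base frame: x ahead of the robot, y to its left, z up, the work surface at z = 0. Lengths are in m, angles in rad, forces in N, time in s.
With the tool pointing down it reaches from about 0.35 to 0.85 m from the base axis. Payload 8.1 kg.
Tool frame: the origin (TCP) lies midway between the tips of the shut fingers; the grasp point (between the pads) lies 19 mm behind it (robot.tcp_to_grasp is the distance from the TCP to the grasp point, in m); z points along the fingers, y is the direction in which the jaws open and shut (so a half turn about z gives the same grasp; the last joint's range is limited). The gripper opens to 93 mm and grips with 3 to 60 N. Pads are 15 mm wide; open, the fingers measure 128 mm over their backs; the gripper's body (75 mm by 188 mm) begins 65 mm behind the grasp point.
Start: joints at [1.117, 0.13, 1.488, -0, 1.523, -0.085], TCP at [0.216, 0.56, 0.219] pointing down, gripper open.
Joint ranges: [-2.96, 2.96], [-0.89, 2.26], [0.02, 2.5], [-1.34, 4.48], [0, 2.73], [-2.66, 2.66]. Speed limits (rad/s): [2.39, 2.39, 2.79, 3.14, 3.14, 3.14].

### API

Orientations are given as a rotation vector (axis times angle).
In Python, from plant import robot gives the robot as it stands.
- The arm moves only by the tool send_rows, never from a script. Its argument "series" is a list of rows, each an object of numbers: "wx", "wy", "wz": the turn, a rotation vector about the world's x, y, z in rad; "dx", "dy", "dz": the shift along the world's x, y, z in cm; "fingers": the closure in counts, from 0 (fully open) to 255 (shut). In form: [{"wx": .., "wy": .., "wz": .., "dx": .., "dy": .., "dz": .., "fingers": ..}, ...]. A call has 1 to 20 rows; each row shifts and turns the pose as measured when the row begins; what a row does not reach is not made up. A row lasts 1/12 s, in which the tool goes at most 41.7 mm and 7.16 degrees, less where a joint would pass 70% of its speed; a pose out of reach is approached as far as the arm can. A call is refused whole if a number of a shift passes 4.17 or a number of a turn 0.125, either way. A call with a gripper value outside its range is refused whole. The fingers move at their own pace and stop on an object; "newtons" is the grip in N (left out, the last holds). Time passes only in rows, so rows that do not move let the fingers close. It gives the time, the measured TCP pose, the force and the opening at its end, in the units of the state.
- robot.read_state(): the state, without advancing time (a new reading comes with each control period).
- robot.read_camera(name): name is "side" or "top"; returns the picture (400x640x3 uint8, red, green, blue); there is no depth.
- robot.camera_info(name): a dict with "intrinsics" (3x3 intrinsics, pixels), "k1" (the pictures are not rectified: a ray, as slopes to the right and down, at radius r is drawn at 1 + k1 r^2 times it, then the intrinsics apply), "extrinsics" (4x4, takes a point from world to camera coordinates). Camera axes: x right, y up, looking along -z (the intrinsics and any distortion apply to the point x, -y, -z); pixel columns grow to the right and rows downward; lengths in m; the calibration is good to about 2 mm. A picture is of the moment at which its call begins. camera_info takes no time and is no camera call.
- robot.close_job(): hands the job in, once; it reports no verdict.
The state is a dict: "t": time; "q": joint angles; "dq": joint speeds; "joint_torque": joint torques, N m; "tool_pos": TCP position; "orientation": TCP orientation; "force": force on the tool from outside, world axes, zero at the start; "wrist_torque": the same for the moment, N m; "opening": finger opening in m.
Only numpy, scipy, OpenCV 4.12 (cv2) and the standard library are available. Lean on these libraries where they do the work, as an engineer would, in place of code of your own. Each camera call takes 0.05 s, during which the arm holds its last target.

## Working session

There is one attempt and no reset: what is moved stays moved. The work goes in short steps, Python scripts to look and compute and a tool call to move; the robot and the scene stay as the last step left them, time stands still between calls to the robot, and variables do not carry over. Pictures are saved under pics/ and viewed, and the job is handed in when it is done.

Besides the shell and the picture viewer there is one more tool, called after "Request:" in YAML: its name, and indented under it one key for each argument. send_rows: Moves the arm, as the interface text tells. Its arguments: {"type":"object","properties":{"series":{"type":"array","items":{"type":"object","properties":{"wx":{"type":"number"},"wy":{"type":"number"},"wz":{"type":"number"},"dx":{"type":"number"},"dy":{"type":"number"},"dz":{"type":"number"},"fingers":{"type":"number"}}}},"newtons":{"type":"number"}},"required":["series"]}

```bash
ls; mkdir -p pics
python3 - <<'E'
from plant import robot
import cv2,json
for n in("top","side"):
    im=robot.read_camera(n); cv2.imwrite(f"pics/{n}0.png",im[:,:,::-1])
    i=robot.camera_info(n); print(n,i)
print(robot.read_state(), robot.tcp_to_grasp)
E
```

```text
pics
top {'intrinsics': array([[413.73444025,   0.        , 318.93854879],
       [  0.        , 413.73444025, 205.84934591],
       [  0.        ,   0.        ,   1.        ]]), 'k1': -0.07590353189313312, 'extrinsics': array([[ 2.78074033e-02, -9.99613289e-01,  1.42866572e-04,
         1.16543224e-02],
       [ 9.83808867e-01,  2.73930670e-02,  1.77115028e-01,
        -5.93607416e-01],
       [-1.77050449e-01, -4.78455561e-03,  9.84190148e-01,
        -9.38477588e-01],
       [ 0.00000000e+00,  0.00000000e+00,  0.00000000e+00,
         1.00000000e+00]])}
side {'intrinsics': array([[372.97715754,   0.        , 325.0613479 ],
       [  0.        , 372.97715754, 195.81796783],
       [  0.        ,   0.        ,   1.        ]]), 'k1': -0.05360331793263629, 'extrinsics': array([[-0.68886914, -0.72451458,  0.02319344,  0.39285148],
       [ 0.39007849, -0.34353897,  0.85429488, -0.31238355],
       [-0.61098125,  0.59754464,  0.51927095, -0.41062982],
       [ 0.        ,  0.        ,  0.        ,  1.        ]])}
{'t': 0.1, 'q': array([ 1.11662987e+00,  1.31079688e-01,  1.48915195e+00,  1.35066437e-06,
        1.52301116e+00, -8.53851225e-02]), 'dq': array([-0.000588  , -0.00045029, -0.00211493,  0.00110755, -0.00018653,
       -0.00113792]), 'joint_torque': array([ 7.93989311e-04, -5.61337960e+01, -4.93096590e+01,  7.70473899e-02,
        2.90251721e-02, -5.85551925e-05]), 'tool_pos': array([0.21603344, 0.55921243, 0.21770603]), 'orientation': array([-5.75922399e-01, -3.08790225e+00,  2.49738536e-03]), 'force': array([ 0.54962851,  0.28920988, -0.66356954]), 'wrist_torque': array([-0.01554114,  0.02621163,  0.00716746]), 'opening': 0.09324395109580096} 0.0188
```

View pics/top0.png

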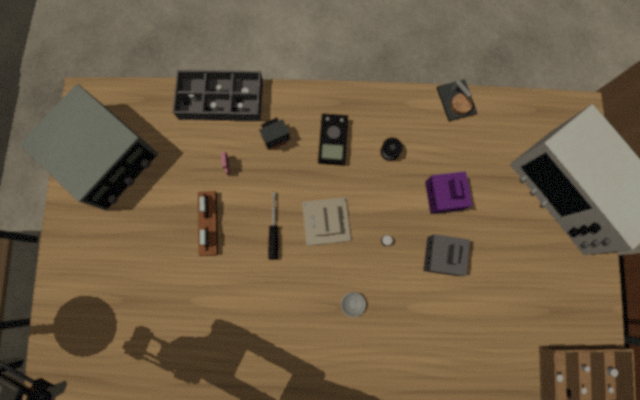

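View pics/side0.png

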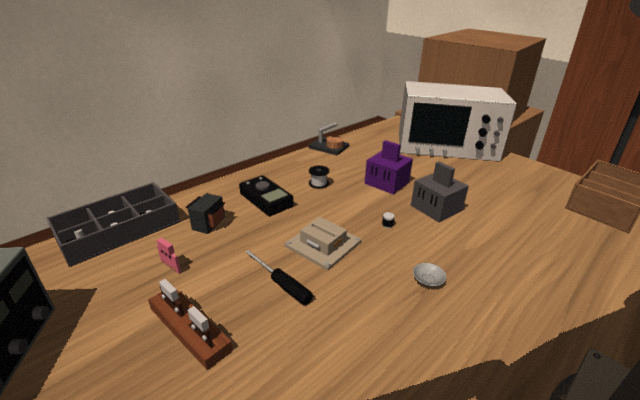

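```bash
cat > h.py <<'E'
import numpy as np,cv2
from plant import robot
from scipy.spatial.transform import Rotation as R
def cam(n):
    i=robot.camera_info(n); return i["intrinsics"],i["k1"],i["extrinsics"]
def proj(n,P):
    K,k1,E=cam(n);P=np.atleast_2d(P);c=P@E[:3,:3].T+E[:3,3]
    s=np.c_[c[:,0],-c[:,1]]/(-c[:,2:3]);s=s*(1+k1*(s**2).sum(1,keepdims=True))
    return s@K[:2,:2].T+K[:2,2]
def ray(n,uv):
    K,k1,E=cam(n);d=(np.array(uv,float)-K[:2,2])/K[0,0];s=d.copy()
    for _ in range(20): s=d/(1+k1*(s@s))
    v=E[:3,:3].T@np.array([s[0],-s[1],-1]);o=-E[:3,:3].T@E[:3,3];return o,v
def atz(n,uv,z):
    o,v=ray(n,uv);return o+v*(z-o[2])/v[2]
def snap(n,name,crop=None,s=4):
    im=robot.read_camera(n)[:,:,::-1].copy();cv2.imwrite(f"pics/raw_{name}.png",im)
    if crop: 
        x0,y0,x1,y1=crop;im=im[y0:y1,x0:x1]
        im=cv2.resize(im,None,fx=s,fy=s,interpolation=cv2.INTER_CUBIC)
    cv2.imwrite(f"pics/{name}.png",im);return im
E
python3 - <<'E'
import cv2
def c(f,o,x0,y0,x1,y1,s):
    im=cv2.imread(f"pics/{f}.png")[y0:y1,x0:x1]; im=cv2.resize(im,None,fx=s,fy=s,interpolation=cv2.INTER_CUBIC)
    im=cv2.convertScaleAbs(im,alpha=1.5); cv2.imwrite(f"pics/{o}.png",im)
c("top0","t_stand",180,180,260,260,7)
c("top0","t_dock",290,185,370,255,7)
c("top0","t_cover",410,215,490,285,7)
c("side0","s_stand",140,260,250,370,5)
c("side0","s_dock",270,200,380,280,6)
c("side0","s_cover",390,150,490,230,6)
E
```

```text
(no output)
```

View pics/t_stand.png

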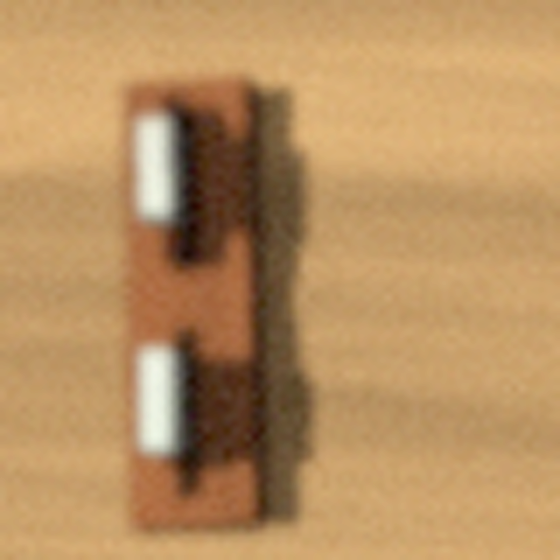

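View pics/t_dock.png

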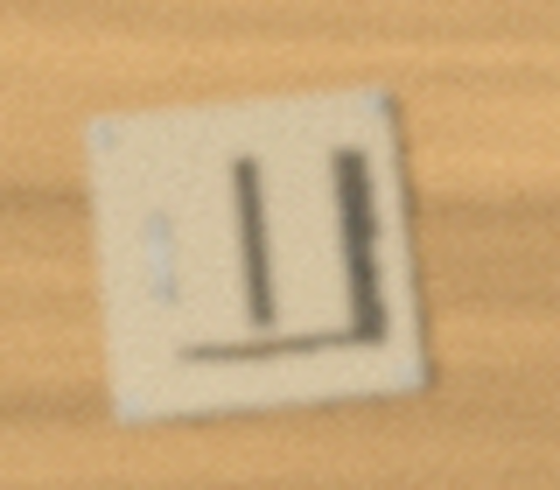

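View pics/t_cover.png

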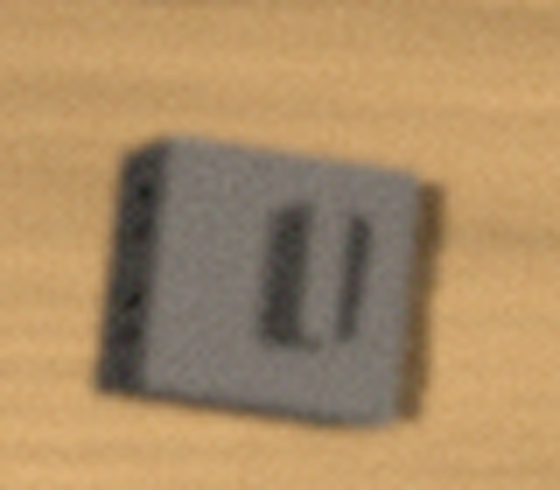

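View pics/s_stand.png

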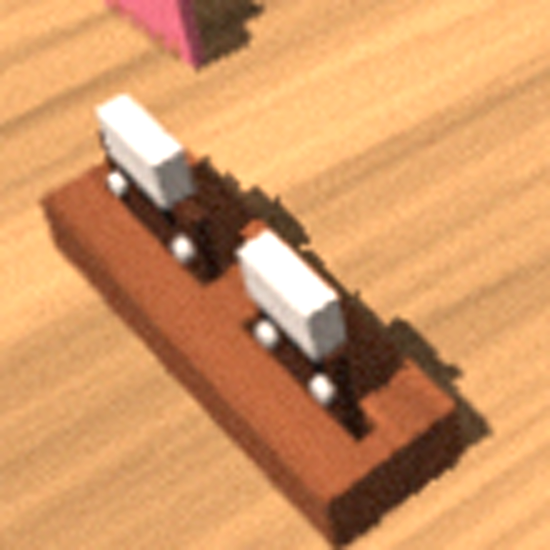

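View pics/s_dock.png

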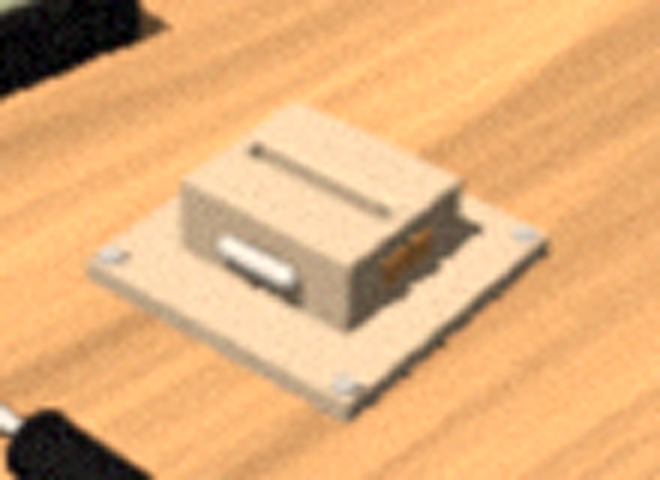

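View pics/s_cover.png

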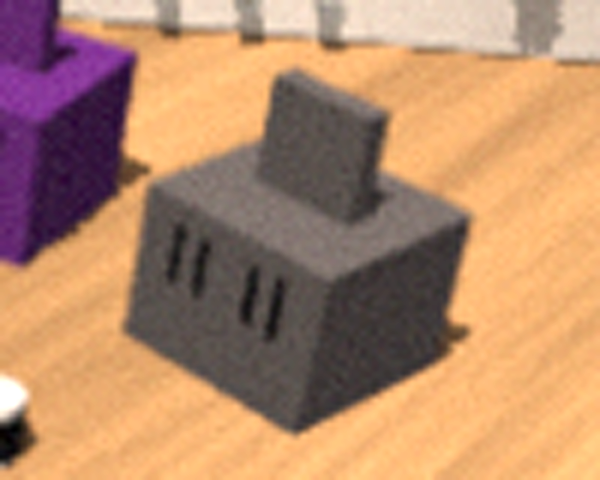

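```bash
cat > fit.py <<'E'
from h import *
from scipy.optimize import least_squares
def fit(obs,x0,nm):
    # obs: (cam,u,v,local xyz mm)
    def tw(p,L):
        c,s=np.cos(p[2]),np.sin(p[2]);L=np.array(L)/1000
        return np.array([p[0]+c*L[0]-s*L[1],p[1]+s*L[0]+c*L[1],L[2]])
    def f(p,o=obs): return np.concatenate([proj(n,tw(p,L))[0]-[u,v] for n,u,v,L in o])
    r=least_squares(f,x0,loss='soft_l1')
    print(nm,r.x,np.degrees(r.x[2]),"\n",f(r.x).reshape(-1,2).round(1).tolist())
    for cn in('top','side'):
        oo=[o for o in obs if o[0]==cn]
        print("   only",cn,least_squares(f,x0,kwargs=dict(o=oo)).x)
    return r.x
def mk(cam,ox,oy,s,l): return [(cam,ox+a/s-.5+.5/s,oy+b/s-.5+.5/s,L) for a,b,L in l]
if __name__=="__main__":
    ob=mk('top',180,180,7,[(128,87,(80,22,22)),(247,80,(80,-22,22)),(262,522,(-80,-22,22)),(133,530,(-80,22,22))])+\
     mk('side',140,260,5,[(42,203,(80,22,22)),(332,500,(-80,22,22)),(462,400,(-80,-22,22))])
    st=fit(ob,[.6,.25,0],'stand')
    ob=mk('top',290,185,7,[(88,118,(55,55,8)),(385,88,(55,-55,8)),(428,385,(-55,-55,8)),(118,420,(-55,55,8)),(245,157,(29.25,0,36)),(262,322,(-29.25,0,36))])+\
     mk('side',270,200,6,[(258,150,(29.25,0,36)),(392,213,(-29.25,0,36)),(182,183,(35,30,36)),(350,265,(-35,30,36)),(460,185,(-35,-30,36)),(295,103,(35,-30,36)),(90,265,(55,55,8)),(348,408,(-55,55,8)),(548,240,(-55,-55,8))])
    dk=fit(ob,[.6,0,0],'dock')
    ob=mk('top',410,215,7,[(165,140,(43,42.5,68)),(420,175,(43,-42.5,68)),(400,425,(-43,-42.5,68)),(145,390,(-43,42.5,68))])+\
     mk('side',390,150,6,[(150,185,(43,42.5,68)),(335,280,(-43,42.5,68)),(468,215,(-43,-42.5,68)),(127,330,(43,42.5,0)),(295,432,(-43,42.5,0)),(447,350,(-43,-42.5,0)),(275,78,(22,6,112)),(385,115,(-22,-6,112))])
    cv=fit(ob,[.5,-.3,0],'cover')
E
python3 fit.py
```

```text
stand [0.54930564 0.30492081 0.09724362] 5.571648814066867 
 [[-0.8, -0.6], [-0.4, -0.8], [-0.9, 0.2], [-0.3, 0.2], [0.2, -1.1], [0.4, 0.1], [0.7, 0.1]]
   only top [0.5487577  0.3033589  0.09690798]
   only side [0.54940157 0.30567357 0.10190495]
dock [0.56403579 0.01160119 0.13940765] 7.987470242999642 
 [[-1.1, 0.1], [-0.1, -0.4], [-0.8, 0.6], [-0.8, 0.5], [-0.5, 0.2], [-0.2, 0.4], [-0.6, -0.9], [0.4, 0.1], [-0.1, -0.7], [0.1, 0.2], [0.6, -1.2], [0.5, -0.6], [-0.6, -1.1], [0.2, -0.5], [0.4, -1.0]]
   only top [0.56470372 0.01016685 0.13933089]
   only side [0.56286429 0.01297405 0.14025302]
cover [ 0.48405358 -0.27969407 -0.11585417] -6.637954912629573 
 [[0.4, -1.0], [-0.5, -0.9], [-0.8, -0.0], [-0.4, -0.0], [0.2, -0.6], [0.0, -0.3], [1.4, -0.6], [-0.2, 0.4], [0.9, 0.6], [-1.6, 2.1], [0.3, -0.8], [1.6, -0.9]]
   only top [ 0.4829619  -0.2804703  -0.10933246]
   only side [ 0.48474211 -0.27930712 -0.11130986]
```

```bash
cat >> h.py <<'E'
def tw(p,L):
    L=np.atleast_2d(L)/1000.;c,s=np.cos(p[2]),np.sin(p[2])
    return np.c_[p[0]+c*L[:,0]-s*L[:,1],p[1]+s*L[:,0]+c*L[:,1],L[:,2]+(p[3] if len(p)>3 else 0)]
def box(x0,x1,y0,y1,z0,z1):
    return np.array([(x,y,z) for x in(x0,x1) for y in(y0,y1) for z in(z0,z1)])
EDG=[(a,b) for a in range(8) for b in range(a+1,8) if bin(a^b).count('1')==1]
def draw(im,n,p,L,off,s,col):
    u=(proj(n,tw(p,L))-off+.5)*s
    for a,b in EDG: cv2.line(im,tuple(np.int32(u[a]*8)),tuple(np.int32(u[b]*8)),col,1,cv2.LINE_AA,3)
E
python3 - <<'E'
from h import *
st=[.5493,.3049,.0985]
o=[]
for n,(x0,y0,x1,y1),s in(('side',(145,260,245,370),5),('top',(190,180,230,260),7)):
    im=cv2.imread(f'pics/{n}0.png')[y0:y1,x0:x1];im=cv2.resize(im,None,fx=s,fy=s,interpolation=cv2.INTER_CUBIC);im=cv2.convertScaleAbs(im,alpha=1.8)
    for sx in(40,-40):
        draw(im,n,st,box(sx-17,sx+17,-5,5,46,64),(x0,y0),s,(0,255,0))
        draw(im,n,st,box(sx-28,sx+28,-2.5,2.5,22,46),(x0,y0),s,(255,0,0))
        draw(im,n,st,box(sx-20,sx+20,-2.5,2.5,22,46),(x0,y0),s,(0,0,255))
    cv2.imwrite(f'pics/ov_{n}.png',im)
E
```

```text
(no output)
```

View pics/ov_side.png

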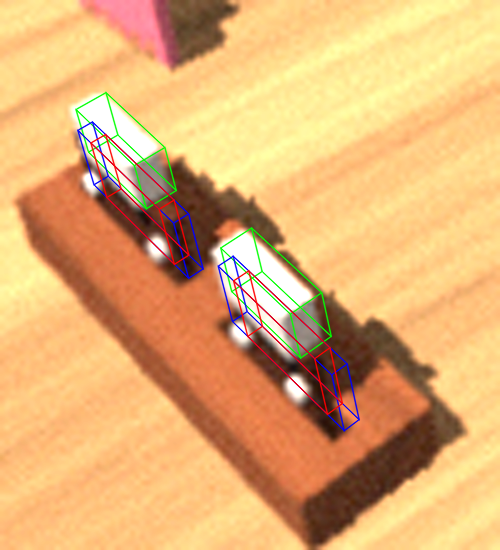

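View pics/ov_top.png

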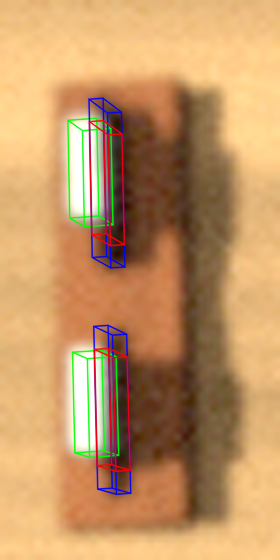

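Run:
```python
from h import *
im=cv2.imread('pics/side0.png')[268:358,145:235].astype(float)
im=255*(im/255)**.5; im=np.clip((im-20)*1.3,0,255).astype('uint8')
a=cv2.resize(im,None,fx=6,fy=6,interpolation=cv2.INTER_LANCZOS4)
cv2.imwrite('pics/c1.png',a)
im=cv2.imread('pics/top0.png')[185:260,192:232].astype(float)
im=255*(im/255)**.5; im=np.clip((im-20)*1.3,0,255).astype('uint8')
cv2.imwrite('pics/c2.png',cv2.resize(im,None,fx=7,fy=7,interpolation=cv2.INTER_LANCZOS4))
```

```text
(no output)
```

View pics/c1.png

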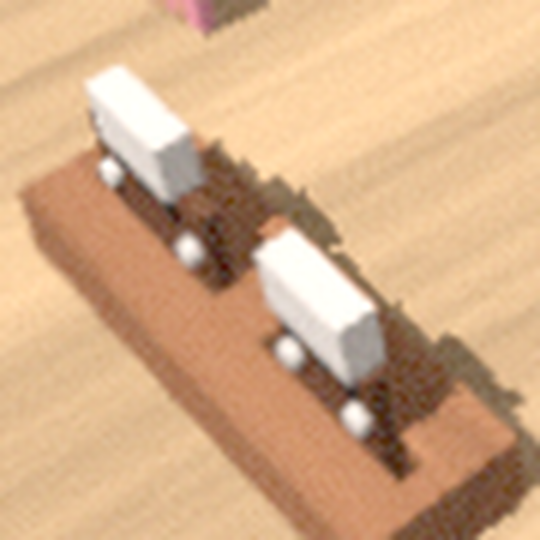

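View pics/c2.png

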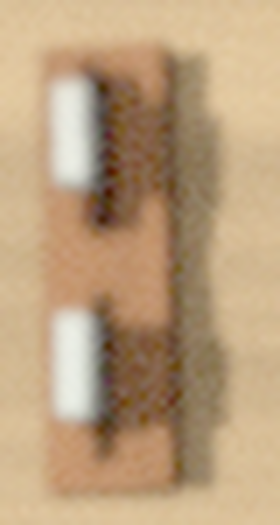

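Run:
```python
from fit import *
ob=mk('top',192,185,7,[(50,76,(17,5,64)),(97,75,(17,-5,64)),(100,188,(-17,-5,64)),(55,189,(-17,5,64))])+\
 mk('side',145,268,6,[(88,85,(17,5,64)),(120,66,(17,-5,64)),(200,135,(-17,-5,64)),(162,157,(-17,5,64)),(170,203,(-17,5,46)),(203,183,(-17,-5,46))])
fit(ob,[.589,.305,.098],'card')
st=[.5493,.3049,.0985]
print(tw(st,[40,0,0]))
```

```text
card [0.58841884 0.30955765 0.10251317] 5.873571939970568 
 [[0.1, 1.5], [-2.5, 1.3], [-2.6, -0.9], [-0.3, -0.7], [0.0, 0.1], [0.7, -0.2], [-0.8, -0.7], [-0.5, -0.7], [0.6, 0.2], [1.0, -0.1]]
   only top [0.58922938 0.30637222 0.10261132]
   only side [0.58810917 0.3100073  0.10824449]
[[0.58910611 0.30883363 0.        ]]
```

Request:
send_rows:
  series:
    - {"dx":2.6,"dy":-1.75,"wz":0.034}
    - {"dx":2.6,"dy":-1.75,"wz":0.034}
    - {"dx":2.6,"dy":-1.75,"wz":0.034}
    - {"dx":2.6,"dy":-1.75,"wz":0.034}
    - {"dx":2.6,"dy":-1.75,"wz":0.034}
    - {"dx":2.6,"dy":-1.75,"wz":0.034}
    - {"dx":2.6,"dy":-1.75,"wz":0.034}
    - {"dx":2.6,"dy":-1.75,"wz":0.034}
    - {"dx":2.6,"dy":-1.75,"wz":0.034}
    - {"dx":2.6,"dy":-1.75,"wz":0.034}
    - {"dx":2.6,"dy":-1.75,"wz":0.034}
    - {"dx":2.6,"dy":-1.75,"wz":0.034}
    - {"dx":2.6,"dy":-1.75,"wz":0.034}
    - {"dx":2.6,"dy":-1.75,"wz":0.034}
    - {}
    - {}

```text
schema error: expected keys wx, wy, wz, dx, dy, dz, fingers
```

```bash
cat > st.py <<'E'
from h import *
import sys
def rep():
    s=robot.read_state();M=R.from_rotvec(s['orientation']).as_matrix()
    print('t',round(s['t'],2),'pos',s['tool_pos'].round(4),'jaw deg',round(np.degrees(np.arctan2(M[1,1],M[0,1]))%180,2),'tz',M[:,2].round(4),'F',s['force'].round(1),'op',round(s['opening'],4),'q6',round(s['q'][5],2))
    return s,M
def go(x,y,z,yaw):
    "remaining to target: cm, rad (world rotvec), jaw axis at yaw+90deg, tool down"
    s,M=rep()
    best=None
    for k in(0,np.pi):
        a=yaw+np.pi/2+k;Y=np.array([np.cos(a),np.sin(a),0]);Z=np.array([0,0,-1.]);T=np.c_[np.cross(Y,Z),Y,Z]
        w=R.from_matrix(T@M.T).as_rotvec()
        if best is None or np.linalg.norm(w)<np.linalg.norm(best): best=w
    print('togo cm',((np.array([x,y,z])-s['tool_pos'])*100).round(2),'rot',best.round(4))
if __name__=="__main__": go(*map(float,sys.argv[1:])) if len(sys.argv)>1 else rep()
E
python3 st.py .5887 .309 .110 .101
```

```text
t 0.1 pos [0.216  0.5592 0.2177] jaw deg 68.87 tz [-7.0e-04 -1.5e-03 -1.0e+00] F [ 0.5  0.3 -0.7] op 0.0932 q6 -0.09
togo cm [ 37.27 -25.02 -10.77] rot [ 1.600e-03 -4.000e-04  4.698e-01]
```

Request:
send_rows:
  series:
    - {"dx":3.0,"dy":-2.0,"dz":0,"wx":0,"wy":0,"wz":0.039,"fingers":0}
    - {"dx":3.0,"dy":-2.0,"dz":0,"wx":0,"wy":0,"wz":0.039,"fingers":0}
    - {"dx":3.0,"dy":-2.0,"dz":0,"wx":0,"wy":0,"wz":0.039,"fingers":0}
    - {"dx":3.0,"dy":-2.0,"dz":0,"wx":0,"wy":0,"wz":0.039,"fingers":0}
    - {"dx":3.0,"dy":-2.0,"dz":0,"wx":0,"wy":0,"wz":0.039,"fingers":0}
    - {"dx":3.0,"dy":-2.0,"dz":0,"wx":0,"wy":0,"wz":0.039,"fingers":0}
    - {"dx":3.0,"dy":-2.0,"dz":0,"wx":0,"wy":0,"wz":0.039,"fingers":0}
    - {"dx":3.0,"dy":-2.0,"dz":0,"wx":0,"wy":0,"wz":0.039,"fingers":0}
    - {"dx":3.0,"dy":-2.0,"dz":0,"wx":0,"wy":0,"wz":0.039,"fingers":0}
    - {"dx":3.0,"dy":-2.0,"dz":0,"wx":0,"wy":0,"wz":0.039,"fingers":0}
    - {"dx":3.0,"dy":-2.0,"dz":0,"wx":0,"wy":0,"wz":0.039,"fingers":0}
    - {"dx":3.0,"dy":-2.0,"dz":0,"wx":0,"wy":0,"wz":0.039,"fingers":0}
    - {"dx":0,"dy":0,"dz":0,"wx":0,"wy":0,"wz":0,"fingers":0}
    - {"dx":0,"dy":0,"dz":0,"wx":0,"wy":0,"wz":0,"fingers":0}

```text
t: 1.27
tool_pos: [0.5849, 0.3019, 0.2088]
orientation: [0.202, -3.125, 0.017]
force: [-0.3, -0.8, -0.4]
opening: 0.0928
```

```bash
python3 st.py .5887 .309 .110 .101
```

```text
t 1.27 pos [0.5849 0.3019 0.2088] jaw deg 97.38 tz [-0.0097 -0.0116 -0.9999] F [-0.3 -0.8 -0.4] op 0.0928 q6 -1.3
togo cm [ 0.38  0.71 -9.88] rot [ 0.0115 -0.0099 -0.0278]
```

Request:
send_rows:
  series:
    - {"dx":0.2,"dy":0.35,"dz":-2.5,"wx":0.006,"wy":-0.005,"wz":-0.014,"fingers":0}
    - {"dx":0.2,"dy":0.35,"dz":-2.5,"wx":0.006,"wy":-0.005,"wz":-0.014,"fingers":0}
    - {"dx":0,"dy":0,"dz":-2.5,"wx":0,"wy":0,"wz":0,"fingers":0}
    - {"dx":0,"dy":0,"dz":-2.3,"wx":0,"wy":0,"wz":0,"fingers":0}
    - {"dx":0,"dy":0,"dz":0,"wx":0,"wy":0,"wz":0,"fingers":0}

```text
t: 1.68
tool_pos: [0.5874, 0.3106, 0.1083]
orientation: [-0.153, 3.135, 0.004]
force: [-1.4, 0.0, -1.6]
opening: 0.0928
```

```bash
python3 st.py .5887 .309 .036 .101; python3 -c "
from h import *
snap('side','s1',(110,200,260,340),4);snap('top','t1',(170,160,270,260),6)"
```

```text
t 1.68 pos [0.5874 0.3106 0.1083] jaw deg 95.58 tz [ 0.0023  0.0025 -1.    ] F [-1.4  0.  -1.6] op 0.0928 q6 -1.26
togo cm [ 0.13 -0.16 -7.23] rot [-0.0025  0.0023  0.0035]
```

View pics/s1.png

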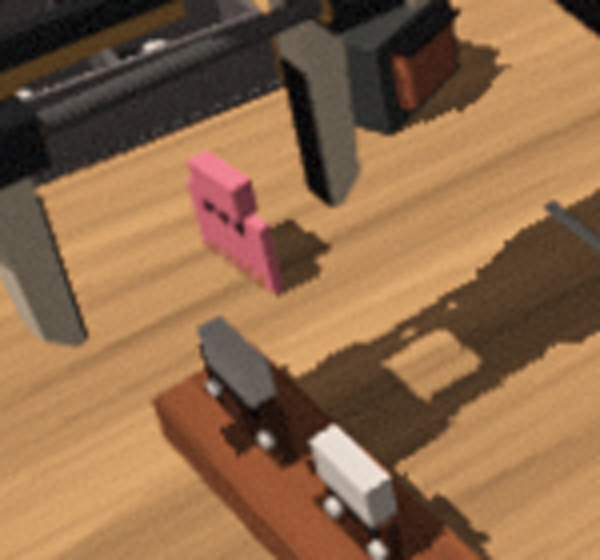

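View pics/t1.png

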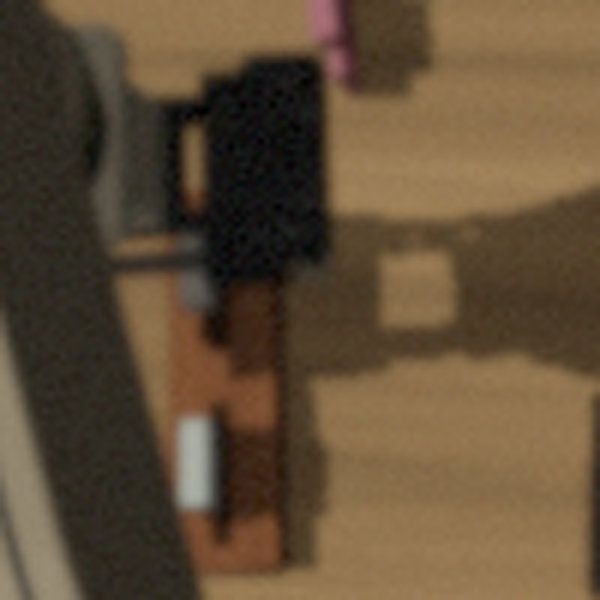

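Request:
send_rows:
  series:
    - {"dx":0.1,"dy":-0.15,"dz":-1.5,"wx":-0.0025,"wy":0.002,"wz":0.003,"fingers":60}
    - {"dx":0,"dy":0,"dz":-2.0,"wx":0,"wy":0,"wz":0,"fingers":60}
    - {"dx":0,"dy":0,"dz":-2.0,"wx":0,"wy":0,"wz":0,"fingers":60}
    - {"dx":0,"dy":0,"dz":-1.5,"wx":0,"wy":0,"wz":0,"fingers":60}
    - {"dx":0,"dy":0,"dz":0,"wx":0,"wy":0,"wz":0,"fingers":60}
  newtons: 25

```text
t: 2.2
tool_pos: [0.5963, 0.3143, 0.0511]
orientation: [-0.162, 3.116, 0.012]
force: [-0.8, -1.0, -1.3]
opening: 0.0716
```

```bash
python3 st.py .5887 .309 .036 .101; python3 -c "
from h import *
snap('side','s2',(110,200,260,340),4)"
```

```text
t 2.2 pos [0.5963 0.3143 0.0511] jaw deg 95.95 tz [ 0.0212  0.0087 -0.9997] F [-0.8 -1.  -1.3] op 0.0716 q6 -1.27
togo cm [-0.76 -0.53 -1.51] rot [-0.0086  0.0212 -0.0027]
```

View pics/s2.png

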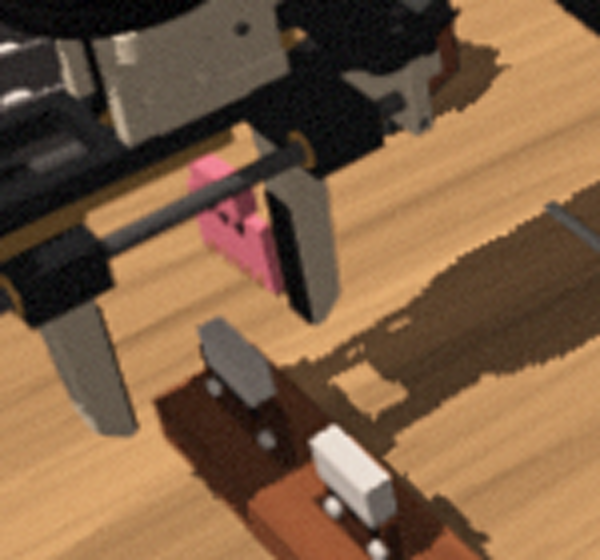

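Request:
send_rows:
  series:
    - {"dx":-0.7,"dy":-0.5,"dz":0,"wx":-0.008,"wy":0.02,"wz":0,"fingers":60}
    - {"dx":0,"dy":0,"dz":0,"wx":0,"wy":0,"wz":0,"fingers":60}
    - {"dx":0,"dy":0,"dz":0,"wx":0,"wy":0,"wz":0,"fingers":60}

```text
t: 2.5
tool_pos: [0.5917, 0.3104, 0.0575]
orientation: [-0.163, 3.132, 0.004]
force: [-0.2, -0.4, -0.8]
opening: 0.071
```

```bash
python3 st.py .5887 .309 .036 .101
```

```text
t 2.5 pos [0.5917 0.3104 0.0575] jaw deg 95.97 tz [ 0.0057  0.0026 -1.    ] F [-0.2 -0.4 -0.8] op 0.071 q6 -1.27
togo cm [-0.3  -0.14 -2.15] rot [-0.0026  0.0057 -0.0032]
```

Request:
send_rows:
  series:
    - {"dx":-0.15,"dy":-0.07,"dz":0,"wx":-0.001,"wy":0.003,"wz":0,"fingers":60}
    - {"dx":-0.15,"dy":-0.07,"dz":0,"wx":-0.001,"wy":0.003,"wz":0,"fingers":60}
    - {"dx":0,"dy":0,"dz":0,"wx":0,"wy":0,"wz":0,"fingers":60}

```text
t: 2.75
tool_pos: [0.5905, 0.3096, 0.0612]
orientation: [-0.163, 3.133, 0.003]
force: [-0.1, 0.1, -0.1]
opening: 0.071
```

Request:
send_rows:
  series:
    - {"dx":0,"dy":0,"dz":-0.5,"wx":0,"wy":0,"wz":0,"fingers":60}

```text
t: 2.83
tool_pos: [0.5916, 0.31, 0.0579]
orientation: [-0.163, 3.131, 0.005]
force: [0.2, 0.1, 0.7]
opening: 0.0707
```

Request:
send_rows:
  series:
    - {"dx":0,"dy":0,"dz":-0.5,"wx":0,"wy":0,"wz":0,"fingers":60}

```text
t: 2.92
tool_pos: [0.5919, 0.3102, 0.053]
orientation: [-0.163, 3.13, 0.006]
force: [-0.1, -0.4, -0.5]
opening: 0.0712
```

Request:
send_rows:
  series:
    - {"dx":0,"dy":0,"dz":0,"wx":0,"wy":0,"wz":0,"fingers":60}

```text
t: 3.0
tool_pos: [0.5912, 0.3099, 0.0516]
orientation: [-0.163, 3.131, 0.005]
force: [0.4, -0.7, -0.3]
opening: 0.071
```

Request:
send_rows:
  series:
    - {"dx":0,"dy":0,"dz":0,"wx":0,"wy":0,"wz":0,"fingers":60}

```text
t: 3.08
tool_pos: [0.591, 0.3098, 0.0511]
orientation: [-0.163, 3.132, 0.004]
force: [-0.5, 0.3, 0.6]
opening: 0.0707
```

```bash
python3 st.py .5887 .309 .036 .101
```

```text
t 3.08 pos [0.591  0.3098 0.0511] jaw deg 95.96 tz [ 0.0053  0.0031 -1.    ] F [-0.5  0.3  0.6] op 0.0707 q6 -1.27
togo cm [-0.23 -0.08 -1.51] rot [-0.0031  0.0053 -0.003 ]
```

Request:
send_rows:
  series:
    - {"dx":-0.15,"dy":-0.05,"dz":-0.4,"wx":-0.001,"wy":0.003,"wz":0,"fingers":60}
    - {"dx":-0.15,"dy":-0.05,"dz":-0.4,"wx":-0.001,"wy":0.003,"wz":0,"fingers":60}
    - {"dx":-0.05,"dy":0,"dz":-0.4,"wx":0,"wy":0,"wz":0,"fingers":60}
    - {"dx":-0.05,"dy":0,"dz":-0.3,"wx":0,"wy":0,"wz":0,"fingers":60}
    - {"dx":0,"dy":0,"dz":0,"wx":0,"wy":0,"wz":0,"fingers":60}
    - {"dx":0,"dy":0,"dz":0,"wx":0,"wy":0,"wz":0,"fingers":60}

```text
t: 3.58
tool_pos: [0.5855, 0.3083, 0.0328]
orientation: [0.163, -3.134, -0.0]
force: [0.7, 0.4, 0.3]
opening: 0.0711
```

```bash
python3 st.py .5887 .309 .036 .101; python3 -c "
from h import *
snap('side','s3',(110,200,260,340),4)"
```

```text
t 3.58 pos [0.5855 0.3083 0.0328] jaw deg 95.96 tz [-3.8e-03 -2.0e-04 -1.0e+00] F [0.7 0.4 0.3] op 0.0711 q6 -1.27
togo cm [0.32 0.07 0.32] rot [ 0.0002 -0.0038 -0.0031]
```

View pics/s3.png

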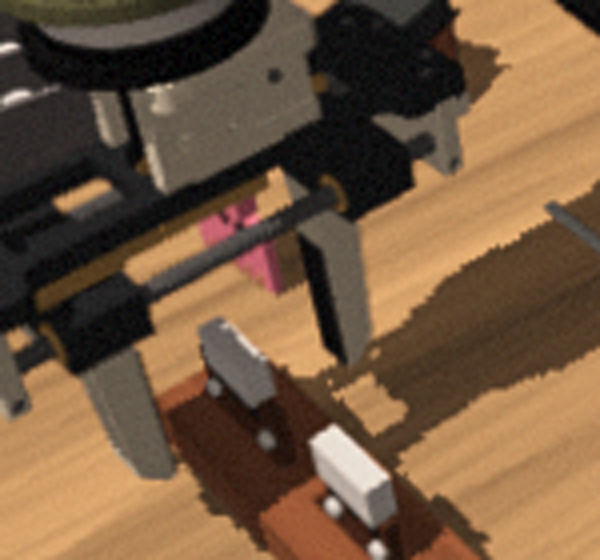

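Request:
send_rows:
  series:
    - {"dx":0.13,"dy":0,"dz":0.15,"wx":0,"wy":0,"wz":0,"fingers":60}
    - {"dx":0.13,"dy":0,"dz":0.15,"wx":0,"wy":0,"wz":0,"fingers":60}
    - {"dx":0,"dy":0,"dz":0,"wx":0,"wy":0,"wz":0,"fingers":60}

```text
t: 3.88
tool_pos: [0.5884, 0.3084, 0.0364]
orientation: [0.163, -3.134, -0.0]
force: [-0.3, 1.1, 0.4]
opening: 0.0714
```

```bash
python3 st.py .5887 .309 .036 .101; python3 -c "
from h import *
print((proj('side',[[.5855,.3083,.0328]])-[110,200])*4)"
```

```text
t 3.88 pos [0.5884 0.3084 0.0364] jaw deg 95.97 tz [-3.5e-03 -1.0e-04 -1.0e+00] F [-0.3  1.1  0.4] op 0.0714 q6 -1.27
togo cm [ 0.03  0.06 -0.04] rot [ 0.     -0.0035 -0.0031]
[[255.27931442 403.43330934]]
```

Request:
send_rows:
  series:
    - {"dx":0,"dy":0.03,"dz":0,"wx":0,"wy":-0.003,"wz":-0.003,"fingers":255}
    - {"dx":0,"dy":0,"dz":0,"wx":0,"wy":0,"wz":0,"fingers":255}
    - {"dx":0,"dy":0,"dz":0,"wx":0,"wy":0,"wz":0,"fingers":255}
    - {"dx":0,"dy":0,"dz":0,"wx":0,"wy":0,"wz":0,"fingers":255}
    - {"dx":0,"dy":0,"dz":0,"wx":0,"wy":0,"wz":0,"fingers":255}
    - {"dx":0,"dy":0,"dz":0,"wx":0,"wy":0,"wz":0,"fingers":255}
    - {"dx":0,"dy":0,"dz":0,"wx":0,"wy":0,"wz":0,"fingers":255}
    - {"dx":0,"dy":0,"dz":0,"wx":0,"wy":0,"wz":0,"fingers":255}
  newtons: 30

```text
t: 4.55
tool_pos: [0.5893, 0.309, 0.0376]
orientation: [-0.158, 3.136, 0.001]
force: [-0.3, -0.1, -0.3]
opening: 0.0225
```

```bash
python3 st.py .5887 .309 .036 .101
```

```text
t 4.55 pos [0.5893 0.309  0.0376] jaw deg 95.77 tz [ 1.6e-03  7.0e-04 -1.0e+00] F [-0.3 -0.1 -0.3] op 0.0225 q6 -1.27
togo cm [-0.06  0.   -0.16] rot [-0.0007  0.0016  0.0003]
```

Request:
send_rows:
  series:
    - {"dx":0,"dy":0,"dz":-0.1,"wx":0,"wy":0,"wz":0,"fingers":255}
    - {"dx":0,"dy":0,"dz":0,"wx":0,"wy":0,"wz":0,"fingers":255}
    - {"dx":0,"dy":0,"dz":0,"wx":0,"wy":0,"wz":0,"fingers":255}
    - {"dx":0,"dy":0,"dz":0,"wx":0,"wy":0,"wz":0,"fingers":255}

```text
t: 4.88
tool_pos: [0.5893, 0.309, 0.0364]
orientation: [-0.158, 3.136, 0.001]
force: [0.1, -0.2, 0.6]
opening: 0.01
```

```bash
python3 st.py .5887 .309 .036 .101
```

```text
t 4.88 pos [0.5893 0.309  0.0364] jaw deg 95.77 tz [ 1.5e-03  6.0e-04 -1.0e+00] F [ 0.1 -0.2  0.6] op 0.01 q6 -1.27
togo cm [-0.06  0.   -0.04] rot [-0.0006  0.0015  0.0003]
```

Request:
send_rows:
  series:
    - {"dx":0,"dy":0,"dz":0.5,"wx":0,"wy":0,"wz":0,"fingers":255}
    - {"dx":0,"dy":0,"dz":0.7,"wx":0,"wy":0,"wz":0,"fingers":255}
    - {"dx":0,"dy":0,"dz":1,"wx":0,"wy":0,"wz":0,"fingers":255}
    - {"dx":0,"dy":0,"dz":1.2,"wx":0,"wy":0,"wz":0,"fingers":255}
    - {"dx":0,"dy":0,"dz":1.5,"wx":0,"wy":0,"wz":0,"fingers":255}
    - {"dx":0,"dy":0,"dz":1.5,"wx":0,"wy":0,"wz":0,"fingers":255}
    - {"dx":0,"dy":0,"dz":1,"wx":0,"wy":0,"wz":0,"fingers":255}
    - {"dx":0,"dy":0,"dz":0.5,"wx":0,"wy":0,"wz":0,"fingers":255}
    - {"dx":0,"dy":0,"dz":0,"wx":0,"wy":0,"wz":0,"fingers":255}

```text
t: 5.63
tool_pos: [0.5893, 0.309, 0.1255]
orientation: [-0.158, 3.134, 0.002]
force: [-0.0, 0.1, -0.9]
opening: 0.0098
```

```bash
python3 st.py .564 .0116 .12 .1395; python3 -c "
from h import *
snap('side','s4',(80,150,260,340),4)"
```

```text
t 5.63 pos [0.5893 0.309  0.1255] jaw deg 95.77 tz [ 0.0035  0.0015 -1.    ] F [-0.   0.1 -0.9] op 0.0098 q6 -1.27
togo cm [ -2.53 -29.74  -0.55] rot [-0.0016  0.0035  0.0388]
```

View pics/s4.png

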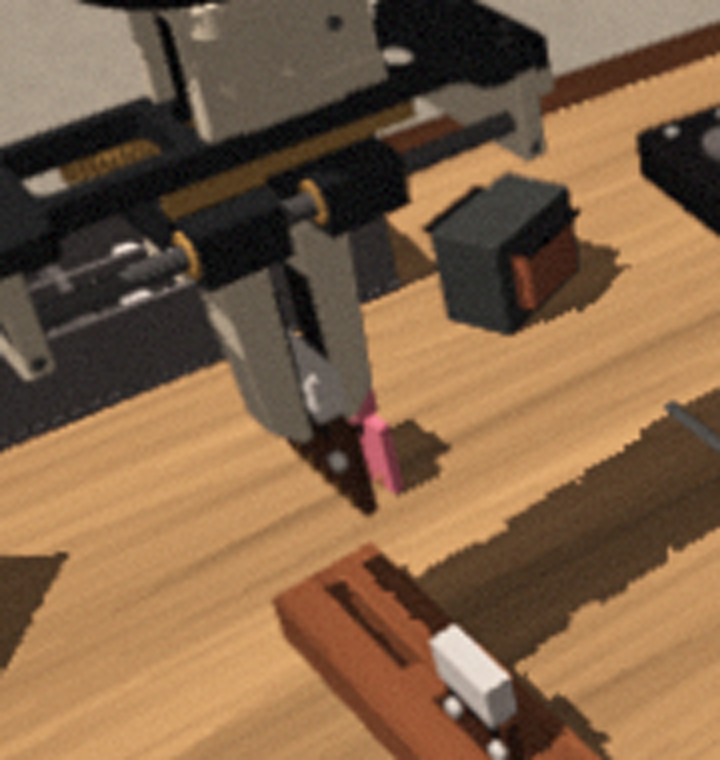

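Request:
send_rows:
  series:
    - {"dx":-0.1,"dy":-0.8,"dz":0,"wx":0,"wy":0,"wz":0.003,"fingers":255}
    - {"dx":-0.15,"dy":-1.5,"dz":0,"wx":0,"wy":0,"wz":0.003,"fingers":255}
    - {"dx":-0.2,"dy":-2,"dz":0,"wx":0,"wy":0,"wz":0.003,"fingers":255}
    - {"dx":-0.2,"dy":-2.2,"dz":0,"wx":0,"wy":0,"wz":0.003,"fingers":255}
    - {"dx":-0.2,"dy":-2.2,"dz":0,"wx":0,"wy":0,"wz":0.003,"fingers":255}
    - {"dx":-0.2,"dy":-2.2,"dz":0,"wx":0,"wy":0,"wz":0.003,"fingers":255}
    - {"dx":-0.2,"dy":-2.2,"dz":0,"wx":0,"wy":0,"wz":0.003,"fingers":255}
    - {"dx":-0.2,"dy":-2.2,"dz":0,"wx":0,"wy":0,"wz":0.003,"fingers":255}
    - {"dx":-0.2,"dy":-2.2,"dz":0,"wx":0,"wy":0,"wz":0.003,"fingers":255}
    - {"dx":-0.2,"dy":-2.2,"dz":0,"wx":0,"wy":0,"wz":0.003,"fingers":255}
    - {"dx":-0.2,"dy":-2.2,"dz":0,"wx":0,"wy":0,"wz":0.003,"fingers":255}
    - {"dx":-0.2,"dy":-1.5,"dz":0,"wx":0,"wy":0,"wz":0.003,"fingers":255}
    - {"dx":-0.1,"dy":-1,"dz":0,"wx":0,"wy":0,"wz":0,"fingers":255}
    - {"dx":0,"dy":0,"dz":0,"wx":0,"wy":0,"wz":0,"fingers":255}
    - {"dx":0,"dy":0,"dz":0,"wx":0,"wy":0,"wz":0,"fingers":255}

```text
t: 6.93
tool_pos: [0.5505, 0.047, 0.1081]
orientation: [0.22, -3.112, 0.003]
force: [0.7, 0.5, -0.0]
opening: 0.0095
```

```bash
python3 st.py .564 .0116 .10 .1395
```

```text
t 6.93 pos [0.5505 0.047  0.1081] jaw deg 98.1 tz [-0.0214 -0.0037 -0.9998] F [ 0.7  0.5 -0. ] op 0.0095 q6 -1.72
togo cm [ 1.35 -3.54 -0.81] rot [ 0.0036 -0.0214 -0.0018]
```

Request:
send_rows:
  series:
    - {"dx":0.4,"dy":-0.8,"dz":0.1,"wx":0.001,"wy":-0.006,"wz":0,"fingers":255}
    - {"dx":0.4,"dy":-0.9,"dz":0,"wx":0.001,"wy":-0.006,"wz":0,"fingers":255}
    - {"dx":0.3,"dy":-0.9,"dz":0,"wx":0.001,"wy":-0.006,"wz":0,"fingers":255}
    - {"dx":0.2,"dy":-0.7,"dz":0,"wx":0,"wy":-0.003,"wz":0,"fingers":255}
    - {"dx":0,"dy":0,"dz":0,"wx":0,"wy":0,"wz":0,"fingers":255}
    - {"dx":0,"dy":0,"dz":0,"wx":0,"wy":0,"wz":0,"fingers":255}

```text
t: 7.43
tool_pos: [0.5652, 0.0132, 0.1085]
orientation: [-0.227, 3.132, 0.0]
force: [-0.3, 0.0, -0.5]
opening: 0.01
```

```bash
python3 st.py .564 .0116 .09 .1395
```

```text
t 7.43 pos [0.5652 0.0132 0.1085] jaw deg 98.28 tz [ 1.5e-03  1.0e-04 -1.0e+00] F [-0.3  0.  -0.5] op 0.01 q6 -1.78
togo cm [-0.12 -0.16 -1.85] rot [-0.0001  0.0015 -0.005 ]
```

Now down to card bottom ~15 mm above the slot mouth, then compare card and slot visually.

Request:
send_rows:
  series:
    - {"dx":-0.05,"dy":-0.08,"dz":-0.5,"wx":0,"wy":0,"wz":-0.002,"fingers":255}
    - {"dx":-0.05,"dy":-0.08,"dz":-0.6,"wx":0,"wy":0,"wz":-0.002,"fingers":255}
    - {"dx":0,"dy":0,"dz":-0.7,"wx":0,"wy":0,"wz":0,"fingers":255}
    - {"dx":0,"dy":0,"dz":-0.4,"wx":0,"wy":0,"wz":0,"fingers":255}
    - {"dx":0,"dy":0,"dz":0,"wx":0,"wy":0,"wz":0,"fingers":255}
    - {"dx":0,"dy":0,"dz":0,"wx":0,"wy":0,"wz":0,"fingers":255}

```text
t: 7.93
tool_pos: [0.5634, 0.0125, 0.0833]
orientation: [-0.221, 3.134, 0.001]
force: [-0.4, 0.3, 0.0]
opening: 0.0098
```

```bash
python3 st.py .564 .0116 .09 .1395;  python3 -c "
from h import *
snap('side','s5',(260,160,380,280),5);snap('top','t5',(280,170,380,260),7)"
```

```text
t 7.93 pos [0.5634 0.0125 0.0833] jaw deg 98.07 tz [ 3.e-04  6.e-04 -1.e+00] F [-0.4  0.3  0. ] op 0.0098 q6 -1.78
togo cm [ 0.06 -0.09  0.67] rot [-0.0006  0.0003 -0.0013]
```

View pics/s5.png

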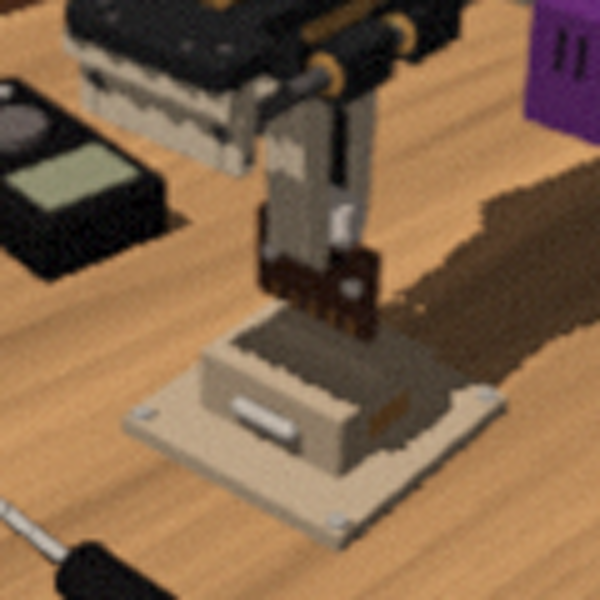

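View pics/t5.png

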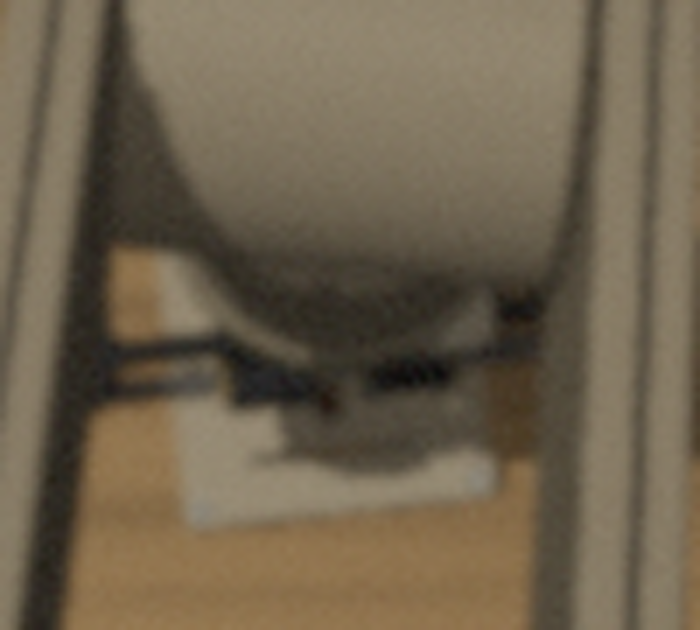

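```bash
cat > ov.py <<'E'
from h import *
import sys
def ov(raw,out,crop,s,items,gain=1.6,n='side'):
    x0,y0,x1,y1=crop
    im=cv2.imread(f'pics/{raw}.png')[y0:y1,x0:x1];im=cv2.resize(im,None,fx=s,fy=s,interpolation=cv2.INTER_CUBIC)
    im=(255*(im/255.)**.6).astype('uint8')
    for p,B,c in items: draw(im,n,p,B,(x0,y0),s,c)
    cv2.imwrite(f'pics/{out}.png',im)
E
python3 - <<'E'
from ov import *
dk=[.5635,.0122,.1398]
cd=[.5634,.0125,np.radians(8.07),.0833-.0304]
it=[(dk,box(-35,35,-30,30,8,36),(0,255,0)),(dk,box(-55,55,-55,55,0,8),(0,255,0)),(dk,box(-29.25,29.25,-3.75,3.75,36,36),(255,255,0)),
(cd,box(-28,28,-2.5,2.5,0,40),(255,0,0)),(cd,box(-17,17,-5,5,40,58),(0,0,255))]
ov('raw_s5','o5',(280,180,370,270),8,it)
ov('raw_s5','o5n',(280,180,370,270),8,[])
E
```

View pics/o5.png

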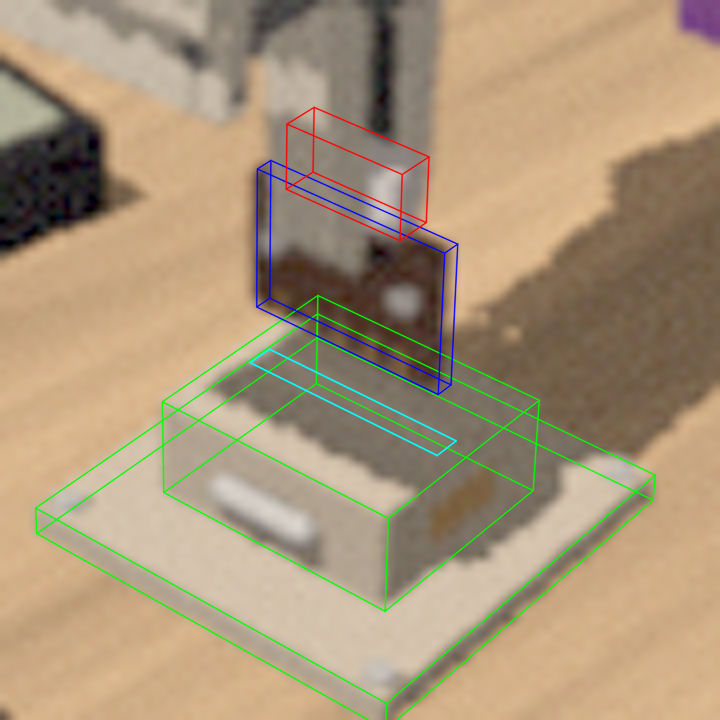

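View pics/o5n.png

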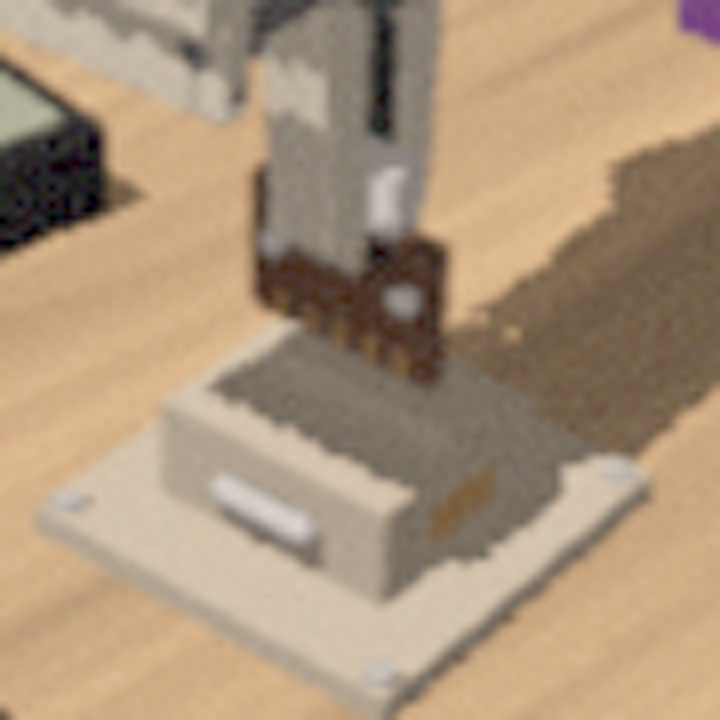

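Run:
```python
from h import *
im=cv2.imread('pics/raw_s5.png')[196:236,305:345]
im=(255*(im/255.)**.6).astype('uint8')
a=cv2.resize(im,None,fx=14,fy=14,interpolation=cv2.INTER_CUBIC)
cv2.imwrite('pics/z5.png',a)
g=cv2.imread('pics/raw_s5.png').astype(int).sum(2)//3
print("cols 306..344");
for r in range(200,236): print(r,' '.join(f'{v:3d}' for v in g[r,306:342]))
```

```text
cols 306..344
200 133 139 135 135 135 121  87  76  88  82  84  77  87  83  91  85  77  79  80  81  86  89  91  94  92  86  85 100 119 131 133 132 133 136 135 135
201 138 136 136 133 126  95  48  61  84  83  86  87  83  86  87  80  77  79  77  81  94 109 141 147 120  85  82  94 122 135 132 136 136 134 139 135
202 138 131 131 132 118  77  28  62  87  86  87  88  88  83  90  86  81  80  80  87 119 145 155 141 107  86  87 106 130 134 134 136 134 135 133 136
203 131 128 130 129 122  78  30  54  85  90  83  86  82  86  91  82  81  81  80  86 127 162 152 124  91  82  88 112 136 133 134 134 132 135 138 140
204 130 132 130 130 120  77  33  50  84  84  84  90  86  84  87  87  80  77  74  87 128 162 151 122  87  81  88 117 134 136 136 136 134 140 145 149
205 136 132 130 137 120  83  29  60  85  88  86  85  85  84  87  93  81  83  75  87 131 160 154 118  86  87  99 125 136 134 136 139 143 148 144 144
206 131 134 132 138 125  80  27  56  88  87  84  85  85  86  88  93  80  75  76  90 128 162 155 125  89  87 110 134 139 137 142 147 146 149 145 143
207 133 133 137 138 119  76  33  63  91  90  81  8
[... 3541 characters left out ...]
  64  60  65  66  68  64  69  65  64  70  69  71  69  74  68  72  63  61  67  63  63  64  64  64  62  66  65
232 157 161 162 163 164 155 141 112  67  65  65  64  69  62  63  64  66  70  69  65  70  67  70  70  76  73  71  68  67  65  64  67  67  67  65  70
233 135 151 155 160 160 163 161 151 116 110 113  72  59  59  64  65  62  61  66  64  66  65  68  68  71  73  70  77  68  69  67  63  65  68  60  65
234 121 125 136 147 157 159 163 165 153 150 151 111  75  70  65  61  63  63  62  61  65  67  68  65  68  74  70  74  74  72  65  61  63  57  60  64
235 121 122 122 125 137 148 158 160 162 160 163 154 138 116  69  58  63  66  65  65  64  68  63  59  68  64  71  71  71  71  70  60  68  62  64  64
```

View pics/z5.png

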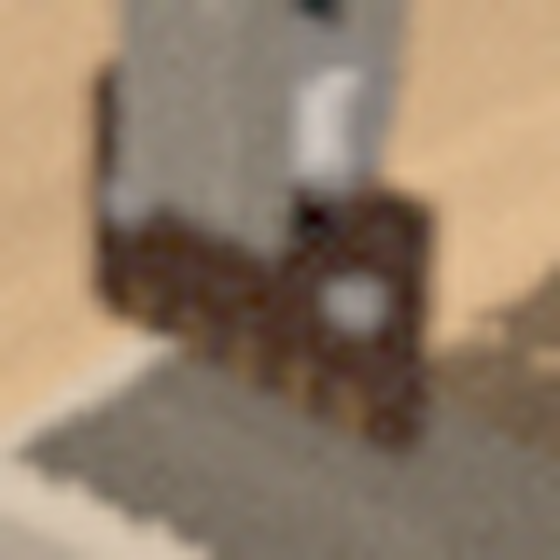

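Run:
```python
from fit import *
from h import tw
def line(p,A,B,u):
    a,b=proj('side',tw(p,[A,B]));t=(u-a[0])/(b[0]-a[0]);return a[1]+t*(b[1]-a[1])
def lineu(p,A,B,v):
    a,b=proj('side',tw(p,[A,B]));t=(v-a[1])/(b[1]-a[1]);return a[0]+t*(b[0]-a[0])
yaw=np.radians(8.07);z=.0833-.0304
def f(p,zz=z):
    q=[p[0],p[1],yaw,zz]
    return [lineu(q,(28,2.5,5),(28,2.5,40),205)-311.1,lineu(q,(28,2.5,5),(28,2.5,40),215)-311.1,
    lineu(q,(-28,-2.5,5),(-28,-2.5,40),213)-335.65,lineu(q,(-28,-2.5,5),(-28,-2.5,40),218)-335.5,
    line(q,(28,-2.5,40),(-28,-2.5,40),333)-209.05,line(q,(28,-2.5,40),(-28,-2.5,40),334.5)-209.7]
r=least_squares(f,[.5634,.0125]);print(r.x,np.round(r.fun,2)); print('at tcp',np.round(f([.5634,.0125]),2))
for dz in(-.001,.001):print(least_squares(lambda p:f(p,z+dz),[.5634,.0125]).x)
# dock from edge profiles
g=cv2.GaussianBlur(cv2.imread('pics/side0.png').astype(float).mean(2),(0,0),.0001+.5)
for r in range(231,246,2): print(r,' '.join(f'{int(v):3d}' for v in g[r,296:308]))
print('right block edge')
for r in range(232,245,2): print(r,' '.join(f'{int(v):3d}' for v in g[r,340:356]))
print('front edge'); 
for r in range(246,256,2): print(r,' '.join(f'{int(v):3d}' for v in g[r,320:336]))
print('cols, flange lower left edge & block top edges')
for c in (304,308,312,316,340,350,355): print(c,' '.join(f'{int(v):3d}' for v in g[212:272,c]))
```

```text
[0.56328596 0.01434996] [-0.18 -0.22  0.22  0.14 -0.04 -0.02]
at tcp [ 0.5   0.45  0.86  0.78 -0.73 -0.71]
[0.56438783 0.01327421]
[0.56218418 0.01542565]
231 130 129 129 126 116 118 121 132 140 144 145 145
233 126 129 137 135 120 110 110 106 111 115 121 128
235 142 143 144 137 121 110 109 108 105 108 104 108
237 145 145 145 134 119 108 107 107 108 108 107 106
239 146 143 141 136 121 110 107 106 109 106 117 130
241 147 148 146 139 131 118 111 108 108 108 123 144
243 143 146 145 146 144 145 139 131 123 113 107  97
245 143 144 144 143 145 145 145 145 143 144 138 128
right block edge
232 144 143 127 103  79  67  88 117 127 122 116 112 112 112 111 116
234 127 102  71  59  53  59  92 132 143 143 140 135 128 126 122 122
236  61  56  57  57  53  55  68  92 119 135 141 144 143 143 142 139
238  61  62  59  58  58  57  59  58  66  77 114 141 144 146 143 142
240  51  50  53  57  54  55  67  99 128 142 145 147 146 144 146 143
242  48  51  55  62  74  98 130 142 146 146 143 143 146 146 143 143
244  56  57  68 107 140 145 145 145 145 146 145 145 146 141 128  96
front edge
246  99 106 107 108 106 1
[... 1369 characters left out ...]
 137 134 130 128 127 119 113 122 138 144 143 143 144 144 141 127  90  61  55  61  63  51  45  48  53  56  62  95 132 145 148 146 146 145 143 144 140 128  99  68  64  89 107 117 119 124 123 125 125 127 128 129 126
350 132 139 136 131 128 126 119 111 108 110 109 113 113 118 117 113 113 112 113 115 116 125 140 143 141 123 114 132 145 144 143 143 145 145 144 134 101  70  62  79 101 111 113 116 120 121 125 125 124 123 125 129 124 122 118 116 116 122 122 124
355 134 128 121 116 110 108 107 111 112 114 118 114 109 112 112 114 115 112 110 113 116 119 122 130 139 143 142 138 143 144 143 128  96  66  61  81 100 109 112 112 115 117 122 123 125 123 124 124 119 121 118 118 118 118 121 125 124 126 128 131
```

Run:
```python
from fit import *
from h import tw
def line(p,A,B,u):
    a,b=proj('side',tw(p,[A,B]));t=(u-a[0])/(b[0]-a[0]);return a[1]+t*(b[1]-a[1])
def lineu(p,A,B,v):
    a,b=proj('side',tw(p,[A,B]));t=(v-a[1])/(b[1]-a[1]);return a[0]+t*(b[0]-a[0])
def f(p):
    r=[lineu(p,(35,30,8),(35,30,36),236)-299.6,lineu(p,(-35,30,8),(-35,30,36),248)-327.6]
    r+=[line(p,(35,30,36),(-35,30,36),u)-v for u,v in((304,231.8),(308,233.85),(312,235.95),(316,238.1))]
    r+=[line(p,(-35,30,36),(-35,-30,36),340)-234.7]
    r+=[line(p,(55,55,8),(-55,55,8),u)-v for u,v in((304,254.1),(308,256.),(316,260.5))]
    r+=[line(p,(-55,-55,8),(-55,55,8),u)-v for u,v in((340,256.9),(350,247.95),(355,243.8))]
    return r
r=least_squares(f,[.5634,.0125,.14]);print(r.x,np.round(r.fun,2))
r=least_squares(lambda p:np.array(f(p))+ np.r_[0,0,[p[3]]*11],[.5634,.0125,.14,0]);print(r.x,np.round(r.fun,2))
r=least_squares(lambda p:f([*p[:3],p[3]/100]),[.5634,.0125,.14,0]);print(r.x,np.round(r.fun,2))
```

```text
[0.56410125 0.01207384 0.14535857] [ 0.09  0.22  0.03  0.01 -0.05 -0.16 -0.19 -0.05  0.25  0.16 -0.21  0.16
  0.01]
[ 0.56513313  0.0110327   0.14450163 -0.00125727] [ 0.16  0.2   0.05  0.04 -0.01 -0.12 -0.15 -0.08  0.23  0.14 -0.24  0.14
  0.  ]
[ 0.56513422  0.01103175  0.14450273 -0.1255379 ] [ 0.16  0.2   0.05  0.04 -0.01 -0.12 -0.15 -0.08  0.23  0.14 -0.24  0.14
  0.  ]
```

```bash
python3 st.py .5643 .0103 .07 .143
```

```text
t 8.03 pos [0.5635 0.0125 0.0836] jaw deg 98.07 tz [ 5.e-04  7.e-04 -1.e+00] F [ 0.2  0.  -1.2] op 0.0095 q6 -1.78
togo cm [ 0.08 -0.22 -1.36] rot [-0.0007  0.0005  0.0022]
```

Request:
send_rows:
  series:
    - {"dx":0.04,"dy":-0.11,"dz":-0.2,"wx":0,"wy":0,"wz":0.001,"fingers":255}
    - {"dx":0.04,"dy":-0.11,"dz":-0.3,"wx":0,"wy":0,"wz":0.001,"fingers":255}
    - {"dx":0,"dy":0,"dz":-0.3,"wx":0,"wy":0,"wz":0,"fingers":255}
    - {"dx":0,"dy":0,"dz":-0.2,"wx":0,"wy":0,"wz":0,"fingers":255}
    - {"dx":0,"dy":0,"dz":0,"wx":0,"wy":0,"wz":0,"fingers":255}
    - {"dx":0,"dy":0,"dz":0,"wx":0,"wy":0,"wz":0,"fingers":255}

```text
t: 8.53
tool_pos: [0.5653, 0.01, 0.0737]
orientation: [-0.225, 3.131, 0.0]
force: [0.0, -0.1, -0.2]
opening: 0.0097
```

```bash
python3 st.py .5643 .0103 .07 .143;python3 -c "
from h import *
snap('side','s6',(300,190,350,240),12)"
```

```text
t 8.53 pos [0.5653 0.01   0.0737] jaw deg 98.21 tz [ 2.5e-03  5.0e-04 -1.0e+00] F [ 0.  -0.1 -0.2] op 0.0097 q6 -1.79
togo cm [-0.1   0.03 -0.37] rot [-0.0005  0.0025 -0.0003]
```

View pics/s6.png

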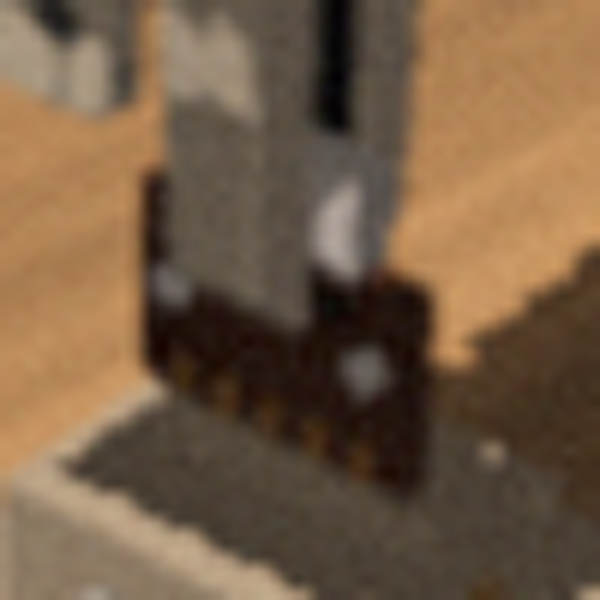

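Request:
send_rows:
  series:
    - {"dx":-0.09,"dy":0.03,"dz":-0.1,"wx":0,"wy":0.0025,"wz":0,"fingers":255}
    - {"dx":0,"dy":0,"dz":-0.2,"wx":0,"wy":0,"wz":0,"fingers":255}
    - {"dx":0,"dy":0,"dz":-0.2,"wx":0,"wy":0,"wz":0,"fingers":255}
    - {"dx":0,"dy":0,"dz":0,"wx":0,"wy":0,"wz":0,"fingers":255}
    - {"dx":0,"dy":0,"dz":0,"wx":0,"wy":0,"wz":0,"fingers":255}

```text
t: 9.0
tool_pos: [0.5644, 0.0104, 0.0684]
orientation: [-0.225, 3.133, 0.001]
force: [0.2, -0.8, 0.1]
opening: 0.0101
```

```bash
python3 st.py .5643 .0103 .062 .143
```

```text
t 9.0 pos [0.5644 0.0104 0.0684] jaw deg 98.21 tz [ 0.e+00  5.e-04 -1.e+00] F [ 0.2 -0.8  0.1] op 0.0101 q6 -1.79
togo cm [-0.01 -0.01 -0.64] rot [-0.0005  0.     -0.0002]
```

Request:
send_rows:
  series:
    - {"dx":0,"dy":0,"dz":-0.15,"wx":0,"wy":0,"wz":0,"fingers":255}
    - {"dx":0,"dy":0,"dz":-0.15,"wx":0,"wy":0,"wz":0,"fingers":255}

```text
t: 9.17
tool_pos: [0.5647, 0.0104, 0.0655]
orientation: [-0.225, 3.133, 0.001]
force: [0.0, -0.3, -1.3]
opening: 0.0099
```

Request:
send_rows:
  series:
    - {"dx":0,"dy":0,"dz":-0.15,"wx":0,"wy":0,"wz":0,"fingers":255}
    - {"dx":0,"dy":0,"dz":-0.15,"wx":0,"wy":0,"wz":0,"fingers":255}

```text
t: 9.33
tool_pos: [0.5647, 0.0104, 0.0623]
orientation: [-0.225, 3.133, 0.001]
force: [-0.2, 0.1, -0.4]
opening: 0.0096
```

```bash
python3 st.py .5643 .0103 .062 .143;python3 -c "
from h import *
snap('side','s7',(300,190,350,240),12)"
```

```text
t 9.33 pos [0.5647 0.0104 0.0623] jaw deg 98.21 tz [ 8.e-04  5.e-04 -1.e+00] F [-0.2  0.1 -0.4] op 0.0096 q6 -1.79
togo cm [-0.04 -0.01 -0.03] rot [-0.0005  0.0008 -0.0004]
```

View pics/s7.png

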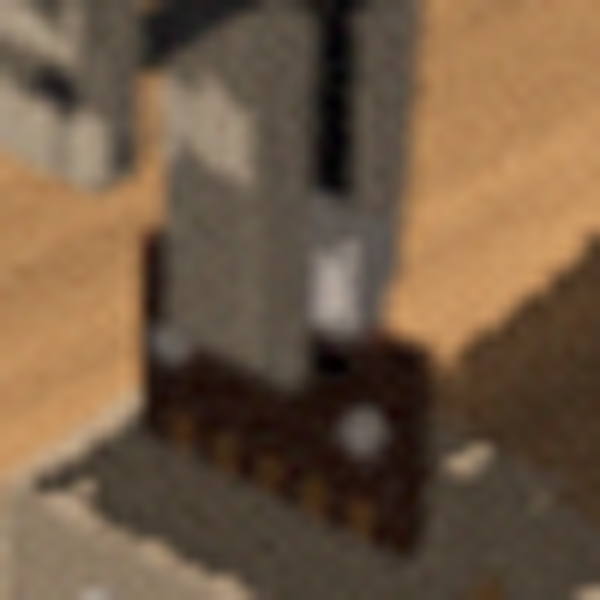

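Request:
send_rows:
  series:
    - {"dx":-0.02,"dy":0,"dz":-0.15,"wx":0,"wy":0,"wz":0,"fingers":255}
    - {"dx":-0.02,"dy":0,"dz":-0.15,"wx":0,"wy":0,"wz":0,"fingers":255}

```text
t: 9.55
tool_pos: [0.5642, 0.0104, 0.0588]
orientation: [-0.225, 3.133, 0.001]
force: [0.3, -0.4, -0.3]
opening: 0.0102
```

Request:
send_rows:
  series:
    - {"dx":0,"dy":0,"dz":-0.15,"wx":0,"wy":0,"wz":0,"fingers":255}
    - {"dx":0,"dy":0,"dz":-0.15,"wx":0,"wy":0,"wz":0,"fingers":255}

```text
t: 9.72
tool_pos: [0.5641, 0.0104, 0.0554]
orientation: [-0.225, 3.133, 0.001]
force: [-0.4, -0.7, 0.5]
opening: 0.0095
```

```bash
python3 st.py .5643 .0103 .062 .143;python3 -c "
from h import *
snap('side','s8',(300,190,350,240),12)"
```

```text
t 9.72 pos [0.5641 0.0104 0.0554] jaw deg 98.21 tz [ 4.e-04  5.e-04 -1.e+00] F [-0.4 -0.7  0.5] op 0.0095 q6 -1.79
togo cm [ 0.02 -0.01  0.66] rot [-0.0005  0.0004 -0.0003]
```

View pics/s8.png

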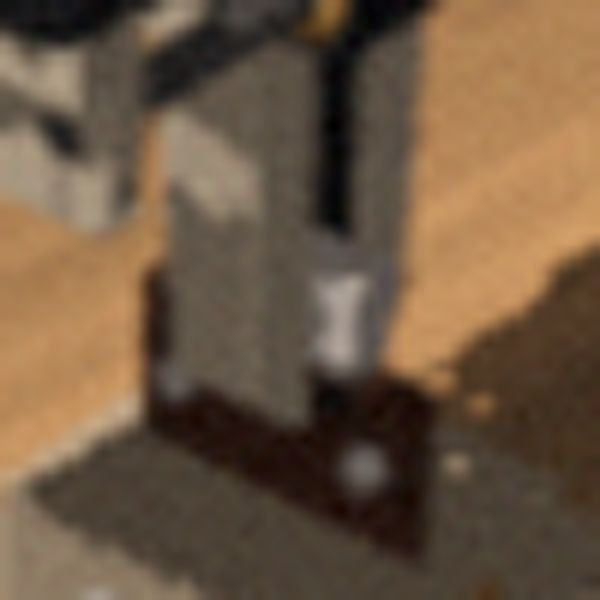

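Request:
send_rows:
  series:
    - {"dx":0,"dy":0,"dz":-0.2,"wx":0,"wy":0,"wz":0,"fingers":255}
    - {"dx":0,"dy":0,"dz":-0.2,"wx":0,"wy":0,"wz":0,"fingers":255}
    - {"dx":0,"dy":0,"dz":-0.2,"wx":0,"wy":0,"wz":0,"fingers":255}
    - {"dx":0,"dy":0,"dz":-0.2,"wx":0,"wy":0,"wz":0,"fingers":255}

```text
t: 10.1
tool_pos: [0.5642, 0.0104, 0.0466]
orientation: [-0.225, 3.133, 0.001]
force: [0.6, 0.5, -0.5]
opening: 0.0095
```

```bash
python3 st.py .5643 .0103 .0404 .143
```

```text
t 10.1 pos [0.5642 0.0104 0.0466] jaw deg 98.21 tz [ 5.e-04  5.e-04 -1.e+00] F [ 0.6  0.5 -0.5] op 0.0095 q6 -1.79
togo cm [ 0.01 -0.01 -0.62] rot [-0.0005  0.0005 -0.0003]
```

Request:
send_rows:
  series:
    - {"dx":0,"dy":0,"dz":-0.15,"wx":0,"wy":0,"wz":0,"fingers":255}
    - {"dx":0,"dy":0,"dz":-0.15,"wx":0,"wy":0,"wz":0,"fingers":255}
    - {"dx":0,"dy":0,"dz":-0.15,"wx":0,"wy":0,"wz":0,"fingers":255}

```text
t: 10.35
tool_pos: [0.564, 0.0104, 0.0413]
orientation: [-0.225, 3.133, 0.001]
force: [0.1, 0.4, -0.4]
opening: 0.0097
```

Request:
send_rows:
  series:
    - {"dx":0,"dy":0,"dz":-0.15,"wx":0,"wy":0,"wz":0,"fingers":255}

```text
t: 10.43
tool_pos: [0.5642, 0.0104, 0.0401]
orientation: [-0.225, 3.133, 0.001]
force: [-5.8, 0.5, 17.7]
opening: 0.0097
```

Request:
send_rows:
  series:
    - {"dx":0,"dy":0,"dz":-0.15,"wx":0,"wy":0,"wz":0,"fingers":255}

```text
t: 10.52
tool_pos: [0.5645, 0.0104, 0.0401]
orientation: [-0.225, 3.133, 0.0]
force: [-10.7, -0.1, 23.3]
opening: 0.0099
```

Request:
send_rows:
  series:
    - {"dx":0,"dy":0,"dz":-0.15,"wx":0,"wy":0,"wz":0,"fingers":255}

```text
t: 10.6
tool_pos: [0.5645, 0.0103, 0.0402]
orientation: [-0.225, 3.133, 0.0]
force: [-9.5, 0.2, 15.8]
opening: 0.0099
```

Request:
send_rows:
  series:
    - {"dx":0,"dy":0,"dz":0,"wx":0,"wy":0,"wz":0,"fingers":255}
    - {"dx":0,"dy":0,"dz":0,"wx":0,"wy":0,"wz":0,"fingers":100}
    - {"dx":0,"dy":0,"dz":0,"wx":0,"wy":0,"wz":0,"fingers":100}
    - {"dx":0,"dy":0,"dz":0,"wx":0,"wy":0,"wz":0,"fingers":100}
    - {"dx":0,"dy":0,"dz":0,"wx":0,"wy":0,"wz":0,"fingers":100}
    - {"dx":0,"dy":0,"dz":0,"wx":0,"wy":0,"wz":0,"fingers":100}

```text
t: 11.1
tool_pos: [0.5654, 0.0103, 0.041]
orientation: [-0.225, 3.131, -0.0]
force: [-0.3, -0.3, 0.5]
opening: 0.0384
```

```bash
python3 st.py .5643 .0103 .0404 .143
```

```text
t 11.1 pos [0.5654 0.0103 0.041 ] jaw deg 98.22 tz [ 2.1e-03  1.0e-04 -1.0e+00] F [-0.3 -0.3  0.5] op 0.0384 q6 -1.79
togo cm [-0.11  0.   -0.06] rot [-0.0001  0.0021 -0.0005]
```

Request:
send_rows:
  series:
    - {"dx":0,"dy":0,"dz":0.5,"wx":0,"wy":0,"wz":0,"fingers":100}
    - {"dx":0,"dy":0,"dz":1,"wx":0,"wy":0,"wz":0,"fingers":100}
    - {"dx":0,"dy":0,"dz":1.5,"wx":0,"wy":0,"wz":0,"fingers":100}
    - {"dx":0,"dy":0,"dz":2,"wx":0,"wy":0,"wz":0,"fingers":100}
    - {"dx":0,"dy":0,"dz":2,"wx":0,"wy":0,"wz":0,"fingers":100}
    - {"dx":0,"dy":0,"dz":2,"wx":0,"wy":0,"wz":0,"fingers":100}
    - {"dx":0,"dy":0,"dz":1.5,"wx":0,"wy":0,"wz":0,"fingers":100}
    - {"dx":0,"dy":0,"dz":1,"wx":0,"wy":0,"wz":0,"fingers":80}
    - {"dx":0,"dy":0,"dz":0,"wx":0,"wy":0,"wz":0,"fingers":80}

```text
t: 11.85
tool_pos: [0.5634, 0.0104, 0.1654]
orientation: [-0.225, 3.133, 0.0]
force: [-0.3, -0.5, 0.2]
opening: 0.0629
```

```bash
python3 st.py .484 -.280 .15 -.112
```

```text
t 11.85 pos [0.5634 0.0104 0.1654] jaw deg 98.22 tz [ 8.e-04  2.e-04 -1.e+00] F [-0.3 -0.5  0.2] op 0.0629 q6 -1.79
togo cm [ -7.94 -29.04  -1.54] rot [-1.000e-04  8.000e-04 -2.555e-01]
```

Request:
send_rows:
  series:
    - {"dx":-0.2,"dy":-1.0,"dz":0,"wx":0,"wy":0,"wz":-0.01,"fingers":80}
    - {"dx":-0.4,"dy":-1.6,"dz":0,"wx":0,"wy":0,"wz":-0.018,"fingers":80}
    - {"dx":-0.6,"dy":-2.2,"dz":0,"wx":0,"wy":0,"wz":-0.02,"fingers":80}
    - {"dx":-0.6,"dy":-2.2,"dz":0,"wx":0,"wy":0,"wz":-0.02,"fingers":80}
    - {"dx":-0.6,"dy":-2.2,"dz":0,"wx":0,"wy":0,"wz":-0.02,"fingers":80}
    - {"dx":-0.6,"dy":-2.2,"dz":0,"wx":0,"wy":0,"wz":-0.02,"fingers":80}
    - {"dx":-0.6,"dy":-2.2,"dz":0,"wx":0,"wy":0,"wz":-0.02,"fingers":80}
    - {"dx":-0.6,"dy":-2.2,"dz":0,"wx":0,"wy":0,"wz":-0.02,"fingers":80}
    - {"dx":-0.6,"dy":-2.2,"dz":0,"wx":0,"wy":0,"wz":-0.02,"fingers":80}
    - {"dx":-0.6,"dy":-2.2,"dz":0,"wx":0,"wy":0,"wz":-0.02,"fingers":80}
    - {"dx":-0.6,"dy":-2.2,"dz":0,"wx":0,"wy":0,"wz":-0.02,"fingers":80}
    - {"dx":-0.6,"dy":-2.2,"dz":0,"wx":0,"wy":0,"wz":-0.02,"fingers":80}
    - {"dx":-0.5,"dy":-1.8,"dz":0,"wx":0,"wy":0,"wz":-0.01,"fingers":80}
    - {"dx":-0.2,"dy":-1,"dz":0,"wx":0,"wy":0,"wz":-0.01,"fingers":80}
    - {"dx":0,"dy":0,"dz":0,"wx":0,"wy":0,"wz":0,"fingers":80}
    - {"dx":0,"dy":0,"dz":0,"wx":0,"wy":0,"wz":0,"fingers":80}

```text
t: 13.18
tool_pos: [0.4721, -0.2794, 0.148]
orientation: [-0.194, -3.114, -0.014]
force: [-0.1, 0.4, 0.1]
opening: 0.0639
```

```bash
python3 st.py .484 -.280 .15 -.112; python3 -c "
from h import *
snap('side','s9')
snap('top','t9',(280,170,380,260),7)"
```

```text
t 13.18 pos [ 0.4721 -0.2794  0.148 ] jaw deg 82.86 tz [-0.0205  0.0103 -0.9997] F [-0.1  0.4  0.1] op 0.0639 q6 -2.07
togo cm [ 1.19 -0.06  0.2 ] rot [-0.0102 -0.0206  0.0124]
```

View pics/s9.png

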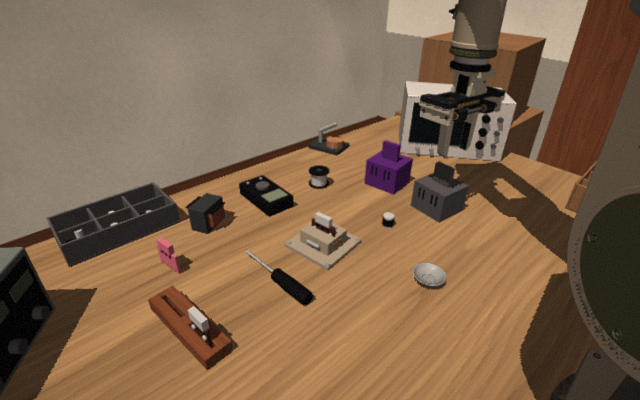

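View pics/t9.png

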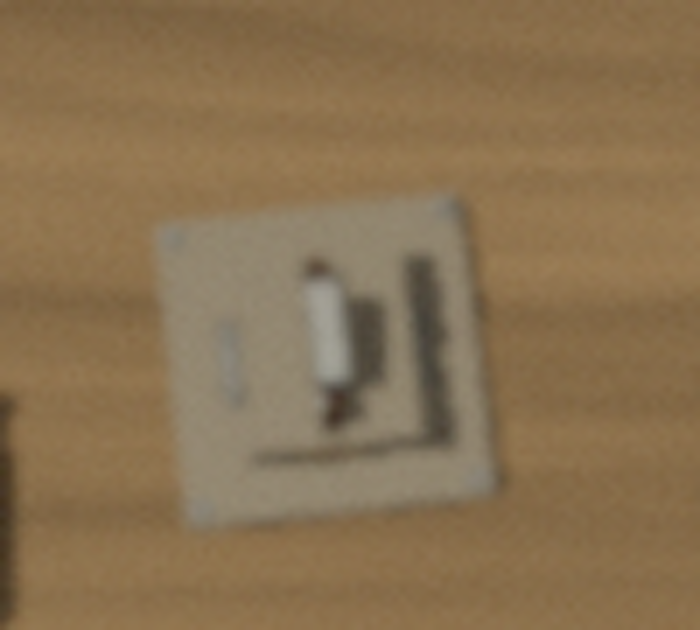

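Request:
send_rows:
  series:
    - {"dx":0.4,"dy":0,"dz":0,"wx":-0.004,"wy":-0.007,"wz":0.005,"fingers":80}
    - {"dx":0.4,"dy":0,"dz":0,"wx":-0.004,"wy":-0.007,"wz":0.005,"fingers":80}
    - {"dx":0.3,"dy":0,"dz":0,"wx":-0.002,"wy":-0.005,"wz":0.002,"fingers":80}
    - {"dx":0,"dy":0,"dz":-0.6,"wx":0,"wy":0,"wz":0,"fingers":80}
    - {"dx":0,"dy":0,"dz":-0.8,"wx":0,"wy":0,"wz":0,"fingers":80}
    - {"dx":0,"dy":0,"dz":-0.5,"wx":0,"wy":0,"wz":0,"fingers":80}
    - {"dx":0,"dy":0,"dz":0,"wx":0,"wy":0,"wz":0,"fingers":80}
    - {"dx":0,"dy":0,"dz":0,"wx":0,"wy":0,"wz":0,"fingers":80}

```text
t: 13.95
tool_pos: [0.4867, -0.2738, 0.127]
orientation: [0.161, 3.136, -0.0]
force: [0.4, 0.3, -0.2]
opening: 0.0639
```

```bash
python3 st.py .484 -.280 .0705 -.112; python3 -c "
from h import *
snap('side','s10',(390,110,510,230),5)"
```

```text
t 13.95 pos [ 0.4867 -0.2738  0.127 ] jaw deg 84.14 tz [ 1.4e-03 -4.0e-04 -1.0e+00] F [ 0.4  0.3 -0.2] op 0.0639 q6 -2.07
togo cm [-0.27 -0.62 -5.65] rot [ 0.0004  0.0014 -0.0097]
```

View pics/s10.png

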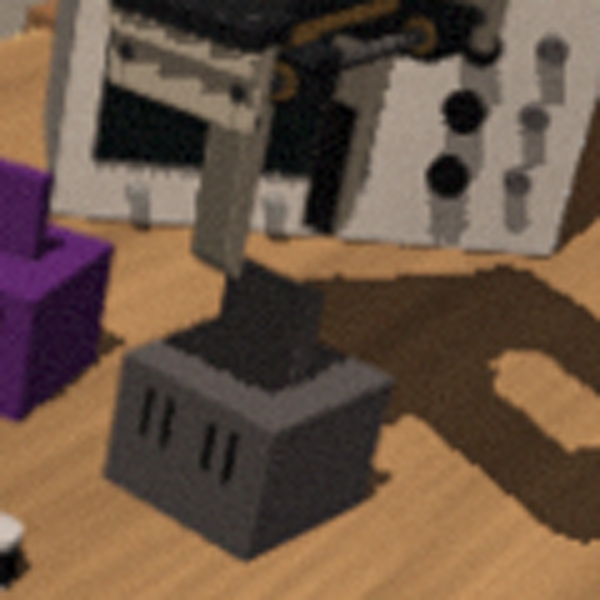

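Request:
send_rows:
  series:
    - {"dx":-0.13,"dy":-0.3,"dz":0,"wx":0,"wy":0,"wz":-0.005,"fingers":80}
    - {"dx":-0.13,"dy":-0.3,"dz":0,"wx":0,"wy":0,"wz":-0.004,"fingers":80}
    - {"dx":0,"dy":0,"dz":-0.4,"wx":0,"wy":0,"wz":0,"fingers":80}
    - {"dx":0,"dy":0,"dz":-0.6,"wx":0,"wy":0,"wz":0,"fingers":80}
    - {"dx":0,"dy":0,"dz":-0.6,"wx":0,"wy":0,"wz":0,"fingers":80}
    - {"dx":0,"dy":0,"dz":-0.4,"wx":0,"wy":0,"wz":0,"fingers":80}
    - {"dx":0,"dy":0,"dz":0,"wx":0,"wy":0,"wz":0,"fingers":80}
    - {"dx":0,"dy":0,"dz":0,"wx":0,"wy":0,"wz":0,"fingers":80}

```text
t: 14.67
tool_pos: [0.4834, -0.2813, 0.1049]
orientation: [0.179, 3.135, -0.001]
force: [0.9, 1.0, -0.1]
opening: 0.0638
```

```bash
python3 st.py .484 -.280 .0705 -.112; python3 -c "
from h import *
snap('side','s11',(390,110,510,230),5)"
```

```text
t 14.67 pos [ 0.4834 -0.2813  0.1049] jaw deg 83.48 tz [ 1.3e-03 -5.0e-04 -1.0e+00] F [ 0.9  1.  -0.1] op 0.0638 q6 -2.08
togo cm [ 0.06  0.13 -3.44] rot [0.0005 0.0013 0.0018]
```

View pics/s11.png

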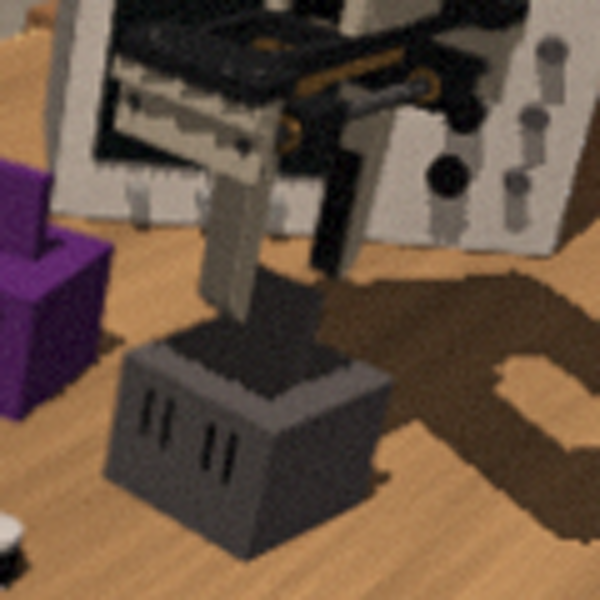

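Request:
send_rows:
  series:
    - {"dx":0.03,"dy":0.07,"dz":-0.4,"wx":0,"wy":0,"wz":0,"fingers":80}
    - {"dx":0.03,"dy":0.06,"dz":-0.5,"wx":0,"wy":0,"wz":0,"fingers":80}
    - {"dx":0,"dy":0,"dz":-0.6,"wx":0,"wy":0,"wz":0,"fingers":80}
    - {"dx":0,"dy":0,"dz":-0.5,"wx":0,"wy":0,"wz":0,"fingers":80}
    - {"dx":0,"dy":0,"dz":-0.4,"wx":0,"wy":0,"wz":0,"fingers":80}
    - {"dx":0,"dy":0,"dz":-0.3,"wx":0,"wy":0,"wz":0,"fingers":80}
    - {"dx":0,"dy":0,"dz":0,"wx":0,"wy":0,"wz":0,"fingers":80}
    - {"dx":0,"dy":0,"dz":0,"wx":0,"wy":0,"wz":0,"fingers":80}

```text
t: 15.38
tool_pos: [0.484, -0.2793, 0.0748]
orientation: [0.178, 3.136, -0.0]
force: [-0.4, 0.0, -0.4]
opening: 0.0637
```

```bash
python3 st.py .484 -.280 .0705 -.112; python3 -c "
from h import *
snap('side','s12',(390,110,510,230),5)"
```

```text
t 15.38 pos [ 0.484  -0.2793  0.0748] jaw deg 83.51 tz [ 1.e-03 -2.e-04 -1.e+00] F [-0.4  0.  -0.4] op 0.0637 q6 -2.07
togo cm [ 0.   -0.07 -0.43] rot [0.0002 0.001  0.0012]
```

View pics/s12.png

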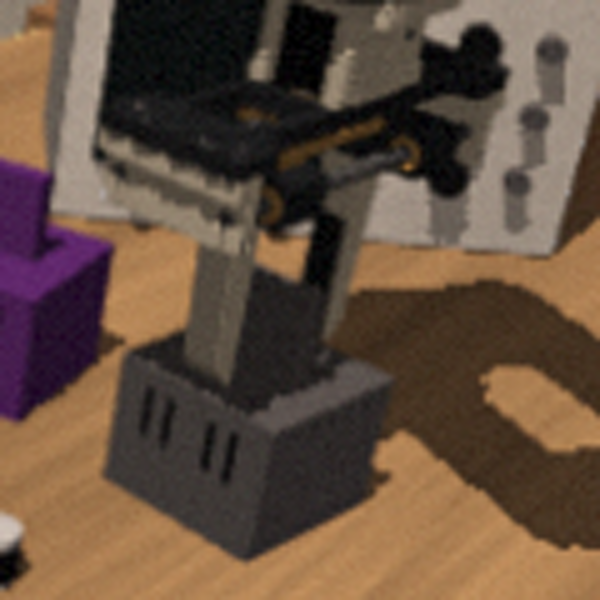

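Request:
send_rows:
  series:
    - {"dx":0,"dy":-0.05,"dz":-0.2,"wx":0,"wy":0,"wz":0,"fingers":80}
    - {"dx":0,"dy":0,"dz":-0.15,"wx":0,"wy":0,"wz":0,"fingers":80}
    - {"dx":0,"dy":0,"dz":0,"wx":0,"wy":0,"wz":0,"fingers":255}
    - {"dx":0,"dy":0,"dz":0,"wx":0,"wy":0,"wz":0,"fingers":255}
    - {"dx":0,"dy":0,"dz":0,"wx":0,"wy":0,"wz":0,"fingers":255}
    - {"dx":0,"dy":0,"dz":0,"wx":0,"wy":0,"wz":0,"fingers":255}
    - {"dx":0,"dy":0,"dz":0,"wx":0,"wy":0,"wz":0,"fingers":255}
    - {"dx":0,"dy":0,"dz":0,"wx":0,"wy":0,"wz":0,"fingers":255}
    - {"dx":0,"dy":0,"dz":0,"wx":0,"wy":0,"wz":0,"fingers":255}
    - {"dx":0,"dy":0,"dz":0,"wx":0,"wy":0,"wz":0,"fingers":255}
    - {"dx":0,"dy":0,"dz":0,"wx":0,"wy":0,"wz":0,"fingers":255}
  newtons: 50

```text
t: 16.35
tool_pos: [0.4848, -0.2805, 0.0723]
orientation: [0.178, 3.134, -0.002]
force: [0.2, -0.6, -0.6]
opening: 0.0115
```

```bash
python3 st.py .484 -.280 .0705 -.112
```

```text
t 16.35 pos [ 0.4848 -0.2805  0.0723] jaw deg 83.51 tz [ 0.0029 -0.0015 -1.    ] F [ 0.2 -0.6 -0.6] op 0.0115 q6 -2.07
togo cm [-0.08  0.05 -0.18] rot [0.0015 0.0029 0.0013]
```

Request:
send_rows:
  series:
    - {"dx":0,"dy":0,"dz":0.4,"wx":0,"wy":0,"wz":0,"fingers":255}
    - {"dx":0,"dy":0,"dz":0.8,"wx":0,"wy":0,"wz":0,"fingers":255}
    - {"dx":0,"dy":0,"dz":1.2,"wx":0,"wy":0,"wz":0,"fingers":255}
    - {"dx":0,"dy":0,"dz":1.5,"wx":0,"wy":0,"wz":0,"fingers":255}
    - {"dx":0,"dy":0,"dz":1.5,"wx":0,"wy":0,"wz":0,"fingers":255}
    - {"dx":0,"dy":0,"dz":1.5,"wx":0,"wy":0,"wz":0,"fingers":255}
    - {"dx":0,"dy":0,"dz":1.5,"wx":0,"wy":0,"wz":0,"fingers":255}
    - {"dx":0,"dy":0,"dz":1,"wx":0,"wy":0,"wz":0,"fingers":255}
    - {"dx":0,"dy":0,"dz":0.5,"wx":0,"wy":0,"wz":0,"fingers":255}
    - {"dx":0,"dy":0,"dz":0,"wx":0,"wy":0,"wz":0,"fingers":255}

```text
t: 17.18
tool_pos: [0.4838, -0.2799, 0.1825]
orientation: [0.178, 3.133, -0.003]
force: [0.1, 1.0, -1.4]
opening: 0.0118
```

```bash
python3 st.py .5644 .0104 .175 .143; python3 -c "
from h import *
snap('side','s13',(380,60,520,240),4)"
```

```text
t 17.18 pos [ 0.4838 -0.2799  0.1825] jaw deg 83.51 tz [ 0.0035 -0.0021 -1.    ] F [ 0.1  1.  -1.4] op 0.0118 q6 -2.07
togo cm [ 8.06 29.03 -0.75] rot [0.0016 0.0038 0.2563]
```

View pics/s13.png

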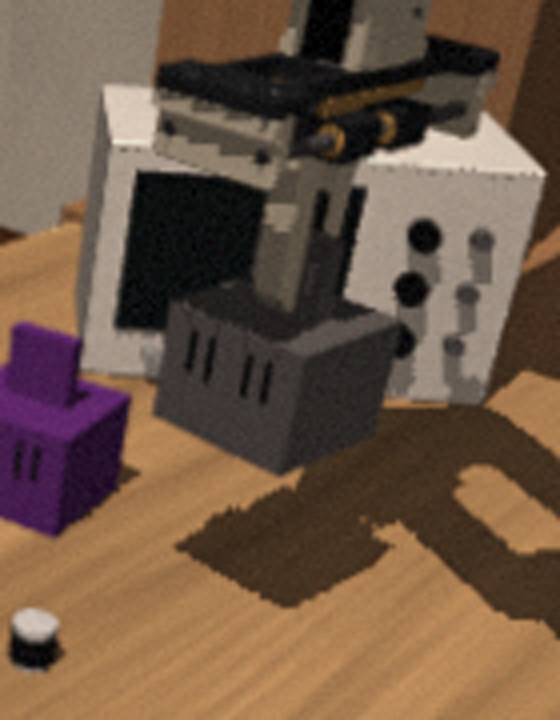

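Request:
send_rows:
  series:
    - {"dx":0.2,"dy":1.0,"dz":0.05,"wx":0,"wy":0,"wz":0.01,"fingers":255}
    - {"dx":0.4,"dy":1.6,"dz":0.05,"wx":0,"wy":0,"wz":0.018,"fingers":255}
    - {"dx":0.5,"dy":2.0,"dz":0.1,"wx":0,"wy":0,"wz":0.02,"fingers":255}
    - {"dx":0.5,"dy":2.0,"dz":0.1,"wx":0,"wy":0,"wz":0.02,"fingers":255}
    - {"dx":0.5,"dy":2.0,"dz":0.1,"wx":0,"wy":0,"wz":0.02,"fingers":255}
    - {"dx":0.5,"dy":2.0,"dz":0.1,"wx":0,"wy":0,"wz":0.02,"fingers":255}
    - {"dx":0.5,"dy":2.0,"dz":0.1,"wx":0,"wy":0,"wz":0.02,"fingers":255}
    - {"dx":0.5,"dy":2.0,"dz":0.1,"wx":0,"wy":0,"wz":0.02,"fingers":255}
    - {"dx":0.5,"dy":2.0,"dz":0.1,"wx":0,"wy":0,"wz":0.02,"fingers":255}
    - {"dx":0.5,"dy":2.0,"dz":0.1,"wx":0,"wy":0,"wz":0.02,"fingers":255}
    - {"dx":0.5,"dy":2.0,"dz":0.1,"wx":0,"wy":0,"wz":0.02,"fingers":255}
    - {"dx":0.5,"dy":2.0,"dz":0.1,"wx":0,"wy":0,"wz":0.02,"fingers":255}
    - {"dx":0.4,"dy":1.2,"dz":0.1,"wx":0,"wy":0,"wz":0.01,"fingers":255}
    - {"dx":0.2,"dy":0.7,"dz":0,"wx":0,"wy":0,"wz":0.01,"fingers":255}
    - {"dx":0,"dy":0,"dz":0,"wx":0,"wy":0,"wz":0,"fingers":255}
    - {"dx":0,"dy":0,"dz":0,"wx":0,"wy":0,"wz":0,"fingers":255}

```text
t: 18.57
tool_pos: [0.5355, -0.0103, 0.175]
orientation: [0.241, -3.106, -0.016]
force: [0.4, 0.6, -1.7]
opening: 0.0114
```

```bash
python3 st.py .5644 .0104 .165 .143
```

```text
t 18.57 pos [ 0.5355 -0.0103  0.175 ] jaw deg 98.87 tz [-0.0266  0.0082 -0.9996] F [ 0.4  0.6 -1.7] op 0.0114 q6 -1.84
togo cm [ 2.89  2.07 -1.  ] rot [-0.0084 -0.0266 -0.0119]
```

Request:
send_rows:
  series:
    - {"dx":0.5,"dy":0.4,"dz":0,"wx":-0.003,"wy":-0.009,"wz":-0.004,"fingers":255}
    - {"dx":0.6,"dy":0.5,"dz":0,"wx":-0.003,"wy":-0.009,"wz":-0.004,"fingers":255}
    - {"dx":0.6,"dy":0.5,"dz":0,"wx":-0.002,"wy":-0.008,"wz":-0.003,"fingers":255}
    - {"dx":0.6,"dy":0.4,"dz":0,"wx":0,"wy":0,"wz":0,"fingers":255}
    - {"dx":0.4,"dy":0.2,"dz":0,"wx":0,"wy":0,"wz":0,"fingers":255}
    - {"dx":0,"dy":0,"dz":0,"wx":0,"wy":0,"wz":0,"fingers":255}
    - {"dx":0,"dy":0,"dz":0,"wx":0,"wy":0,"wz":0,"fingers":255}

```text
t: 19.15
tool_pos: [0.5647, 0.009, 0.1739]
orientation: [-0.217, 3.133, -0.002]
force: [-0.0, 0.1, -1.8]
opening: 0.012
```

```bash
python3 st.py .5644 .0104 .165 .143
```

```text
t 19.15 pos [0.5647 0.009  0.1739] jaw deg 97.91 tz [ 9.e-04 -9.e-04 -1.e+00] F [-0.   0.1 -1.8] op 0.012 q6 -1.78
togo cm [-0.03  0.14 -0.89] rot [0.0009 0.0009 0.0049]
```

Now check the cover's pose in the hand against the dock.

Request:
send_rows:
  series:
    - {"dx":0,"dy":0.07,"dz":-0.3,"wx":0.0005,"wy":0.0005,"wz":0.003,"fingers":255}
    - {"dx":0,"dy":0.07,"dz":-0.3,"wx":0.0005,"wy":0.0005,"wz":0.002,"fingers":255}
    - {"dx":0,"dy":0,"dz":0,"wx":0,"wy":0,"wz":0,"fingers":255}
    - {"dx":0,"dy":0,"dz":0,"wx":0,"wy":0,"wz":0,"fingers":255}

```text
t: 19.48
tool_pos: [0.5646, 0.0099, 0.1671]
orientation: [0.225, -3.133, -0.0]
force: [-0.3, -0.5, -1.6]
opening: 0.0119
```

```bash
python3 st.py .5644 .0104 .165 .143
python3 - <<'E'
from h import *
from ov import *
snap('side','s14',(260,110,390,280),4)
s=robot.read_state();p=s['tool_pos'];M=R.from_rotvec(s['orientation']).as_matrix()
yaw=(np.arctan2(M[1,1],M[0,1])%np.pi)-np.pi/2
dk=[.5641,.0121,.1454]
cv=[p[0],p[1],yaw,p[2]-.0723]
it=[(dk,box(-35,35,-30,30,8,36),(0,255,0)),(dk,box(-55,55,-55,55,0,8),(0,255,0)),
(cv,box(-43,43,-42.5,42.5,0,68),(255,0,0)),(cv,box(-22,22,-6,6,68,112),(0,0,255))]
ov('raw_s14','o14',(280,140,370,270),6,it)
ov('raw_s14','o14n',(280,140,370,270),6,[])
E
```

```text
t 19.48 pos [0.5646 0.0099 0.1671] jaw deg 98.2 tz [-8.e-04 -0.e+00 -1.e+00] F [-0.3 -0.5 -1.6] op 0.0119 q6 -1.79
togo cm [-0.02  0.05 -0.21] rot [ 0.     -0.0008 -0.0002]
```

View pics/o14.png

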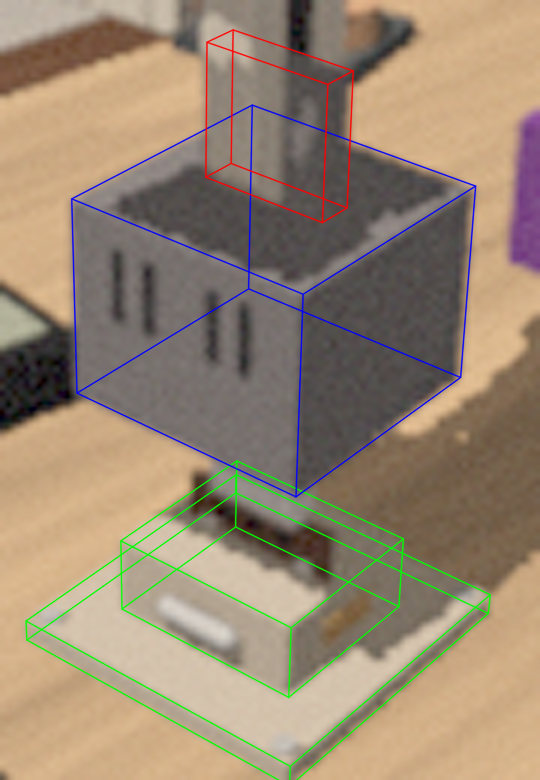

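View pics/o14n.png

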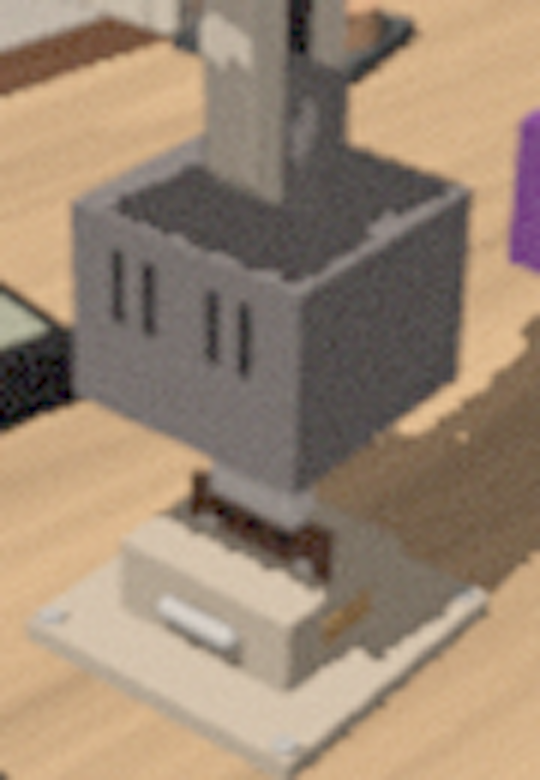

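Run:
```python
from h import *
g=cv2.GaussianBlur(cv2.imread('pics/raw_s14.png').astype(float).mean(2),(0,0),.5)
def row(r,a,b): print('row',r,a,' '.join(f'{int(v):3d}' for v in g[r,a:b]))
def col(c,a,b): print('col',c,a,' '.join(f'{int(v):3d}' for v in g[a:b,c]))
for r in(180,186,192):row(r,286,298)
for r in(200,206,212):row(r,324,336)
for r in(178,186,194):row(r,350,364)
for c in(298,304,310,316,322):col(c,196,228)
for c in(336,342,348):col(c,200,226)
for c in(340,346,352):col(c,170,190)
for c in(304,316,324):col(c,170,195)
```

```text
row 180 286 140 139 139 139 135 117  81  65  64  66  66  65
row 186 286 135 135 137 142 141 123  91  69  64  66  68  64
row 192 286  44  50  82 119 139 127  95  70  65  64  67  66
row 200 324  68  68  68  64  65  58  42  34  34  34  35  37
row 206 324  69  69  67  66  66  52  37  35  34  32  35  34
row 212 324  65  67  67  67  64  50  36  32  35  35  35  35
row 178 350  37  37  36  35  35  33  36  52 100 130 135 134 128 120
row 186 350  36  34  34  34  36  36  41  77 118 134 132 132 129 127
row 194 350  38  36  38  38  34  35  57 103 137 144 145 146 143 146
col 298 196  68  67  66  68  68  66  68  68  70  69  66  70  92 118 129 132 129 127 121 123 127 133 131 137 142 141 138 134 137 133 141 145
col 304 196  57  66  68  66  67  67  64  67  67  67  68  67  67  71  77  97 119 125 129 135 135 140 141 140 137 136 138 142 143 146 150 156
col 310 196  67  68  68  67  72  69  67  64  66  65  67  67  63  68  68  66  68  84 115 135 140 136 132 134 140 141 121  85  65  61  71 111
col 316 196  45  46  44  47  51  65  70  67  66  67  68  68  67  64  65  67  65  67  64  64  72  85  93  94  90  82 
[... 423 characters left out ...]
  34  33  36  46  73 125 147 143 100  63  60  60  60  56  55  54  53  49  47  47  48  51
col 340 170  35  36  37  38  36  37  38  38  39  42  58  76  66  47  38  34  36  36  34  34
col 346 170  33  36  35  37  33  46  77  88  81  57  38  32  35  33  37  34  34  35  36  36
col 352 170  39  31  39  68  75  63  41  34  36  39  34  39  37  35  34  36  34  35  36  38
col 304 170  79  52  38  33  34  32  37  62  76  73  68  65  64  54  35  22  25  27  24  28  29  30  30  27  28
col 316 170  48  36  34  36  35  31  34  37  36  34  33  41  71  79  71  66  67  66  58  47  46  42  47  45  46
col 324 170  79  79  74  56  38  34  36  36  36  38  36  32  32  35  43  73  83  73  70  68  67  67  68  66  67
```

Run:
```python
from h import *
from scipy.optimize import least_squares
def line(p,A,B,u):
    a,b=proj('side',tw(p,[A,B]));t=(u-a[0])/(b[0]-a[0]);return a[1]+t*(b[1]-a[1])
def lineu(p,A,B,v):
    a,b=proj('side',tw(p,[A,B]));t=(v-a[1])/(b[1]-a[1]);return a[0]+t*(b[0]-a[0])
X,Y=43,42.5
def f(p,z=.1671-.0723):
    q=[*p,z]
    r=[lineu(q,(X,Y,0),(X,Y,68),v)-u for v,u in((180,291.45),(186,291.65),(192,291.85))]
    r+=[lineu(q,(-X,Y,0),(-X,Y,68),v)-u for v,u in((200,329.45),(206,329.1),(212,329.))]
    r+=[lineu(q,(-X,-Y,0),(-X,-Y,68),v)-u for v,u in((178,357.65),(186,357.15),(194,356.7))]
    r+=[line(q,(X,Y,0),(-X,Y,0),u)-v for u,v in((298,208.25),(304,211),(310,213.55))]
    r+=[line(q,(-X,Y,0),(-X,-Y,0),u)-v for u,v in((336,217.2),(342,211.3))]
    r+=[line(q,(-X,Y,68),(-X,-Y,68),u)-v for u,v in((340,182.5),(346,178.9),(352,175.3))]
    return r
r=least_squares(f,[.564,.01,.143]);print(r.x,np.round(r.fun,2))
r=least_squares(lambda p:f(p[:3],p[3]),[.564,.01,.143,.0948]);print(r.x,np.round(r.fun,2))
```

```text
[0.56417453 0.01081359 0.14568589] [-0.14 -0.18 -0.21 -0.06  0.09 -0.02  0.27  0.14 -0.03 -0.22 -0.14  0.14
 -0.12  1.4  -0.27 -0.45 -0.63]
[0.56798042 0.00718198 0.14659064 0.09119233] [ 0.13  0.09  0.05 -0.11  0.04 -0.07 -0.05 -0.18 -0.35 -0.23 -0.16  0.12
 -0.22  1.29 -0.04 -0.24 -0.43]
```

Request:
send_rows:
  series:
    - {"dx":0,"dy":0.08,"dz":-0.4,"wx":0,"wy":0,"wz":0,"fingers":255}
    - {"dx":0,"dy":0,"dz":-0.7,"wx":0,"wy":0,"wz":0,"fingers":255}
    - {"dx":0,"dy":0,"dz":-0.8,"wx":0,"wy":0,"wz":0,"fingers":255}
    - {"dx":0,"dy":0,"dz":-0.6,"wx":0,"wy":0,"wz":0,"fingers":255}
    - {"dx":0,"dy":0,"dz":-0.4,"wx":0,"wy":0,"wz":0,"fingers":255}
    - {"dx":0,"dy":0,"dz":0,"wx":0,"wy":0,"wz":0,"fingers":255}
    - {"dx":0,"dy":0,"dz":0,"wx":0,"wy":0,"wz":0,"fingers":255}
  newtons: 60

```text
t: 20.12
tool_pos: [0.5635, 0.0106, 0.1338]
orientation: [0.224, -3.131, -0.0]
force: [-0.3, -0.6, -1.0]
opening: 0.0115
```

```bash
python3 st.py .5645 .0108 .10 .143
```

```text
t 20.12 pos [0.5635 0.0106 0.1338] jaw deg 98.18 tz [-0.0026  0.     -1.    ] F [-0.3 -0.6 -1. ] op 0.0115 q6 -1.79
togo cm [ 0.1   0.02 -3.38] rot [-0.     -0.0026  0.0002]
```

Request:
send_rows:
  series:
    - {"dx":0.1,"dy":0.02,"dz":-0.2,"wx":0,"wy":-0.0025,"wz":0,"fingers":255}
    - {"dx":0,"dy":0,"dz":-0.5,"wx":0,"wy":0,"wz":0,"fingers":255}
    - {"dx":0,"dy":0,"dz":-0.6,"wx":0,"wy":0,"wz":0,"fingers":255}
    - {"dx":0,"dy":0,"dz":-0.5,"wx":0,"wy":0,"wz":0,"fingers":255}
    - {"dx":0,"dy":0,"dz":-0.4,"wx":0,"wy":0,"wz":0,"fingers":255}
    - {"dx":0,"dy":0,"dz":-0.2,"wx":0,"wy":0,"wz":0,"fingers":255}
    - {"dx":0,"dy":0,"dz":0,"wx":0,"wy":0,"wz":0,"fingers":255}
    - {"dx":0,"dy":0,"dz":0,"wx":0,"wy":0,"wz":0,"fingers":255}

```text
t: 20.78
tool_pos: [0.5647, 0.0108, 0.1073]
orientation: [-0.224, 3.133, -0.0]
force: [0.1, 0.2, -1.6]
opening: 0.0118
```

```bash
python3 st.py .5645 .0108 .095 .143;  python3 -c "
from h import *
snap('side','s15',(260,140,390,280),5)"
```

```text
t 20.78 pos [0.5647 0.0108 0.1073] jaw deg 98.18 tz [ 5.e-04 -0.e+00 -1.e+00] F [ 0.1  0.2 -1.6] op 0.0118 q6 -1.79
togo cm [-0.02 -0.   -1.23] rot [0.     0.0005 0.0002]
```

View pics/s15.png

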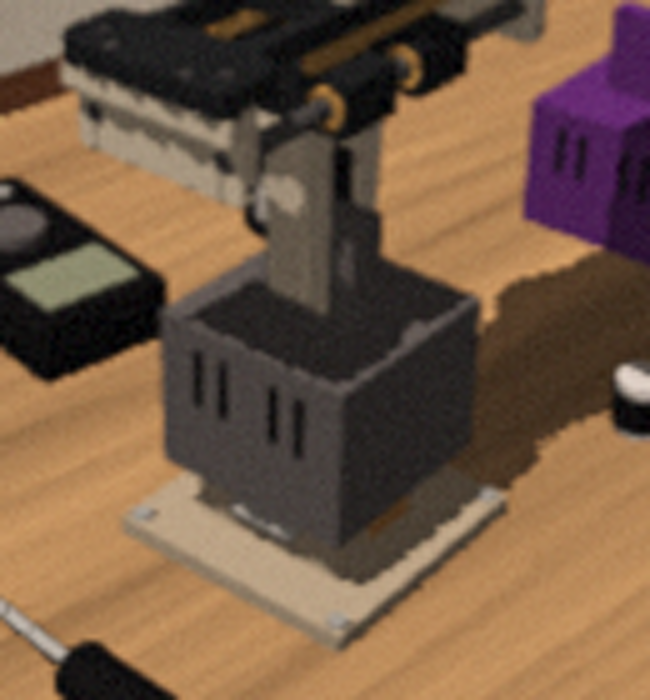

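Request:
send_rows:
  series:
    - {"dx":0,"dy":0,"dz":-0.2,"wx":0,"wy":0,"wz":0,"fingers":255}
    - {"dx":0,"dy":0,"dz":-0.3,"wx":0,"wy":0,"wz":0,"fingers":255}
    - {"dx":0,"dy":0,"dz":-0.3,"wx":0,"wy":0,"wz":0,"fingers":255}
    - {"dx":0,"dy":0,"dz":-0.1,"wx":0,"wy":0,"wz":0,"fingers":255}

```text
t: 21.17
tool_pos: [0.5656, 0.0108, 0.0988]
orientation: [-0.224, 3.131, -0.001]
force: [-0.3, 0.6, -1.6]
opening: 0.0117
```

Request:
send_rows:
  series:
    - {"dx":0,"dy":0,"dz":-0.15,"wx":0,"wy":0,"wz":0,"fingers":255}
    - {"dx":0,"dy":0,"dz":-0.15,"wx":0,"wy":0,"wz":0,"fingers":255}

```text
t: 21.33
tool_pos: [0.5656, 0.0108, 0.0955]
orientation: [-0.224, 3.131, -0.001]
force: [-0.4, 0.1, -1.6]
opening: 0.0112
```

Request:
send_rows:
  series:
    - {"dx":0,"dy":0,"dz":-0.1,"wx":0,"wy":0,"wz":0,"fingers":255}

```text
t: 21.42
tool_pos: [0.5655, 0.0108, 0.0942]
orientation: [-0.224, 3.131, -0.0]
force: [0.1, -0.5, -0.3]
opening: 0.0116
```

Request:
send_rows:
  series:
    - {"dx":0,"dy":0,"dz":-0.1,"wx":0,"wy":0,"wz":0,"fingers":255}

```text
t: 21.5
tool_pos: [0.5659, 0.0107, 0.094]
orientation: [-0.224, 3.13, -0.001]
force: [-3.8, 0.5, 9.8]
opening: 0.0118
```

Request:
send_rows:
  series:
    - {"dx":-0.04,"dy":0,"dz":-0.12,"wx":0,"wy":0.002,"wz":0,"fingers":255}

```text
t: 21.58
tool_pos: [0.566, 0.0107, 0.094]
orientation: [-0.224, 3.131, -0.001]
force: [-2.4, 0.8, 9.4]
opening: 0.0113
```

Request:
send_rows:
  series:
    - {"dx":-0.04,"dy":0,"dz":-0.12,"wx":0,"wy":0.002,"wz":0,"fingers":255}

```text
t: 21.67
tool_pos: [0.5661, 0.0107, 0.094]
orientation: [-0.224, 3.132, -0.001]
force: [-3.1, -0.3, 5.7]
opening: 0.0117
```

Request:
send_rows:
  series:
    - {"dx":0,"dy":0,"dz":-0.12,"wx":0,"wy":0,"wz":0,"fingers":255}

```text
t: 21.75
tool_pos: [0.5665, 0.0107, 0.094]
orientation: [-0.224, 3.131, -0.001]
force: [-3.2, 0.1, 7.5]
opening: 0.012
```

```bash
python3 st.py .5645 .0108 .0803 .143
```

```text
t 21.75 pos [0.5665 0.0107 0.094 ] jaw deg 98.19 tz [ 2.2e-03 -4.0e-04 -1.0e+00] F [-3.2  0.1  7.5] op 0.012 q6 -1.79
togo cm [-0.2   0.01 -1.37] rot [0.0004 0.0022 0.    ]
```

Request:
send_rows:
  series:
    - {"dx":-0.15,"dy":0,"dz":-0.15,"wx":0,"wy":0.002,"wz":0,"fingers":255}

```text
t: 21.83
tool_pos: [0.5663, 0.0107, 0.094]
orientation: [-0.224, 3.131, -0.001]
force: [1.5, -0.6, 5.1]
opening: 0.0118
```

Request:
send_rows:
  series:
    - {"dx":-0.15,"dy":0,"dz":-0.2,"wx":0,"wy":0.001,"wz":0,"fingers":255}

```text
t: 21.92
tool_pos: [0.5663, 0.0107, 0.0939]
orientation: [-0.224, 3.128, -0.001]
force: [-0.9, 0.3, 10.7]
opening: 0.0117
```

```bash
python3 st.py .5645 .0108 .0803 .143
```

```text
t 21.92 pos [0.5663 0.0107 0.0939] jaw deg 98.19 tz [ 5.4e-03 -4.0e-04 -1.0e+00] F [-0.9  0.3 10.7] op 0.0117 q6 -1.79
togo cm [-0.18  0.01 -1.36] rot [0.0004 0.0054 0.0001]
```

Request:
send_rows:
  series:
    - {"dx":-0.15,"dy":0,"dz":-0.25,"wx":0,"wy":0.006,"wz":0,"fingers":255}

```text
t: 22.0
tool_pos: [0.5665, 0.0108, 0.0939]
orientation: [-0.224, 3.13, -0.001]
force: [-2.6, -0.7, 13.0]
opening: 0.0116
```

Request:
send_rows:
  series:
    - {"dx":-0.15,"dy":0,"dz":-0.3,"wx":0,"wy":0.006,"wz":0,"fingers":255}

```text
t: 22.08
tool_pos: [0.5668, 0.0107, 0.0938]
orientation: [-0.224, 3.132, -0.001]
force: [-3.6, 0.6, 15.5]
opening: 0.0115
```

```bash
python3 st.py .5645 .0108 .0803 .143;  python3 -c "
from h import *
snap('side','s16',(260,140,390,280),5)"
```

```text
t 22.08 pos [0.5668 0.0107 0.0938] jaw deg 98.2 tz [ 1.4e-03 -8.0e-04 -1.0e+00] F [-3.6  0.6 15.5] op 0.0115 q6 -1.78
togo cm [-0.23  0.01 -1.35] rot [ 0.0008  0.0014 -0.0001]
```

View pics/s16.png

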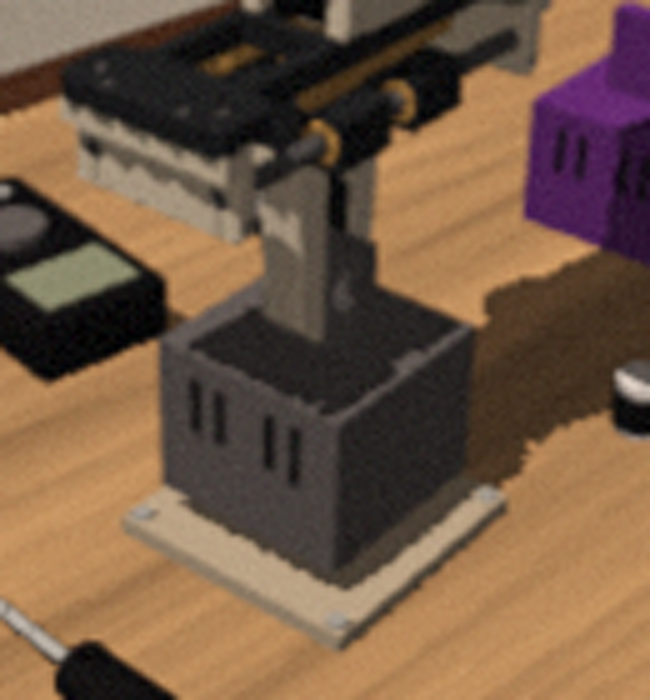

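```bash
python3 -c "
from h import *
s=robot.read_state();print(s['wrist_torque'].round(3),s['force'].round(2))"
```

```text
[ 0.151  0.68  -0.02 ] [-2.27 -0.52 12.15]
```

Request:
send_rows:
  series:
    - {"dx":-0.2,"dy":0,"dz":-0.4,"wx":0.001,"wy":0.002,"wz":0,"fingers":255}

```text
t: 22.22
tool_pos: [0.567, 0.0106, 0.0928]
orientation: [-0.224, 3.13, -0.001]
force: [-1.2, -0.3, 13.1]
opening: 0.0116
```

```bash
python3 st.py .5645 .0108 .0803 .143;python3 -c "
from h import *
s=robot.read_state();print(s['wrist_torque'].round(3),s['force'].round(2))"
```

```text
t 22.22 pos [0.567  0.0106 0.0928] jaw deg 98.2 tz [ 3.9e-03 -1.0e-04 -1.0e+00] F [-1.2 -0.3 13.1] op 0.0116 q6 -1.79
togo cm [-0.25  0.02 -1.25] rot [ 0.0001  0.0039 -0.0001]
[ 0.187  0.485 -0.032] [-1.21 -0.33 13.06]
```

Request:
send_rows:
  series:
    - {"dx":-0.3,"dy":0.1,"dz":-0.3,"wx":0,"wy":0.004,"wz":0,"fingers":255}

```text
t: 22.3
tool_pos: [0.5666, 0.0114, 0.0925]
orientation: [-0.224, 3.128, -0.001]
force: [3.1, -0.0, 6.6]
opening: 0.0117
```

```bash
python3 st.py .5645 .0108 .0803 .143;python3 -c "
from h import *
s=robot.read_state();print(s['wrist_torque'].round(3),s['force'].round(2))"
```

```text
t 22.3 pos [0.5666 0.0114 0.0925] jaw deg 98.2 tz [ 5.7e-03 -3.0e-04 -1.0e+00] F [ 3.1 -0.   6.6] op 0.0117 q6 -1.78
togo cm [-0.21 -0.06 -1.22] rot [ 0.0003  0.0057 -0.    ]
[ 0.046 -0.764  0.033] [ 3.11 -0.04  6.57]
```

Request:
send_rows:
  series:
    - {"dx":-0.2,"dy":0,"dz":-0.25,"wx":0,"wy":0.006,"wz":0,"fingers":255}

```text
t: 22.38
tool_pos: [0.5668, 0.0113, 0.0925]
orientation: [-0.224, 3.129, -0.002]
force: [-0.8, 0.0, 8.3]
opening: 0.0119
```

Request:
send_rows:
  series:
    - {"dx":-0.2,"dy":0,"dz":-0.3,"wx":0,"wy":0.004,"wz":0,"fingers":255}

```text
t: 22.47
tool_pos: [0.5669, 0.0111, 0.0923]
orientation: [-0.224, 3.128, -0.002]
force: [-1.4, -0.4, 11.2]
opening: 0.012
```

```bash
python3 st.py .5645 .0112 .0803 .143;python3 -c "
from h import *
s=robot.read_state();print(s['wrist_torque'].round(3),s['force'].round(2))"
```

```text
t 22.47 pos [0.5669 0.0111 0.0923] jaw deg 98.2 tz [ 0.0057 -0.0011 -1.    ] F [-1.4 -0.4 11.2] op 0.012 q6 -1.78
togo cm [-0.24  0.01 -1.2 ] rot [ 0.0011  0.0057 -0.0001]
[-0.009  0.378  0.008] [-1.42 -0.38 11.2 ]
```

Request:
send_rows:
  series:
    - {"dx":-0.25,"dy":0.02,"dz":-0.4,"wx":0.001,"wy":0.008,"wz":0,"fingers":255}

```text
t: 22.55
tool_pos: [0.5669, 0.0111, 0.0913]
orientation: [-0.224, 3.13, -0.001]
force: [1.1, -1.3, 9.3]
opening: 0.0117
```

Request:
send_rows:
  series:
    - {"dx":-0.25,"dy":0.02,"dz":-0.4,"wx":0.001,"wy":0.008,"wz":0,"fingers":255}

```text
t: 22.63
tool_pos: [0.5669, 0.0112, 0.0899]
orientation: [-0.225, 3.133, -0.0]
force: [2.0, -0.4, 7.2]
opening: 0.0115
```

```bash
python3 st.py .5645 .0112 .0803 .143;python3 -c "
from h import *
s=robot.read_state();print(s['wrist_torque'].round(3),s['force'].round(2))"
```

```text
t 22.63 pos [0.5669 0.0112 0.0899] jaw deg 98.21 tz [ 9.e-04  0.e+00 -1.e+00] F [ 2.  -0.4  7.2] op 0.0115 q6 -1.78
togo cm [-0.24  0.   -0.96] rot [-0.      0.0009 -0.0002]
[ 0.002 -0.269 -0.038] [ 1.97 -0.37  7.23]
```

Moving down well now. Continue.

Request:
send_rows:
  series:
    - {"dx":-0.2,"dy":0,"dz":-0.3,"wx":0,"wy":0.002,"wz":0,"fingers":255}

```text
t: 22.72
tool_pos: [0.5668, 0.011, 0.089]
orientation: [-0.225, 3.131, -0.001]
force: [0.3, -0.3, 5.0]
opening: 0.012
```

Request:
send_rows:
  series:
    - {"dx":-0.2,"dy":0,"dz":-0.3,"wx":0,"wy":0.002,"wz":0,"fingers":255}

```text
t: 22.8
tool_pos: [0.5665, 0.0109, 0.0878]
orientation: [-0.224, 3.129, -0.001]
force: [1.7, -0.2, 2.7]
opening: 0.0116
```

Request:
send_rows:
  series:
    - {"dx":-0.1,"dy":0,"dz":-0.3,"wx":0,"wy":0.001,"wz":0,"fingers":255}

```text
t: 22.88
tool_pos: [0.5664, 0.0109, 0.0857]
orientation: [-0.224, 3.128, -0.002]
force: [0.0, -0.0, -0.7]
opening: 0.012
```

```bash
python3 st.py .5645 .0112 .0803 .143;python3 -c "
from h import *
s=robot.read_state();print(s['wrist_torque'].round(3),s['force'].round(2))"
```

```text
t 22.88 pos [0.5664 0.0109 0.0857] jaw deg 98.2 tz [ 6.e-03 -5.e-04 -1.e+00] F [ 0.  -0.  -0.7] op 0.012 q6 -1.79
togo cm [-0.19  0.03 -0.54] rot [ 0.0005  0.006  -0.0002]
[ 0.084 -0.066 -0.052] [ 0.02 -0.04 -0.67]
```

Request:
send_rows:
  series:
    - {"dx":-0.15,"dy":0.02,"dz":-0.1,"wx":0,"wy":0.006,"wz":0,"fingers":255}
    - {"dx":-0.05,"dy":0,"dz":-0.15,"wx":0,"wy":0,"wz":0,"fingers":255}

```text
t: 23.05
tool_pos: [0.5645, 0.0111, 0.0825]
orientation: [-0.225, 3.133, -0.001]
force: [0.8, -0.9, -5.0]
opening: 0.0116
```

```bash
python3 st.py .5645 .0112 .0803 .143;python3 -c "
from h import *
s=robot.read_state();print(s['wrist_torque'].round(3),s['force'].round(2))"
```

```text
t 23.05 pos [0.5645 0.0111 0.0825] jaw deg 98.2 tz [ 3.e-04 -6.e-04 -1.e+00] F [ 0.8 -0.9 -5. ] op 0.0116 q6 -1.78
togo cm [ 0.    0.01 -0.22] rot [ 0.0006  0.0003 -0.0001]
[-0.052 -0.364 -0.048] [ 0.83 -0.95 -5.01]
```

Catches are drawing it down, pose is straight. Now seat it.

Request:
send_rows:
  series:
    - {"dx":0,"dy":0,"dz":-0.1,"wx":0,"wy":0,"wz":0,"fingers":255}

```text
t: 23.13
tool_pos: [0.5635, 0.011, 0.0802]
orientation: [0.225, -3.132, 0.001]
force: [-1.5, -1.5, 7.5]
opening: 0.0116
```

Request:
send_rows:
  series:
    - {"dx":0,"dy":0,"dz":-0.1,"wx":0,"wy":0,"wz":0,"fingers":255}

```text
t: 23.22
tool_pos: [0.5636, 0.0109, 0.0802]
orientation: [0.225, -3.132, 0.001]
force: [-8.6, 0.1, 25.2]
opening: 0.0114
```

Request:
send_rows:
  series:
    - {"dx":0,"dy":0,"dz":-0.1,"wx":0,"wy":0,"wz":0,"fingers":255}

```text
t: 23.3
tool_pos: [0.5636, 0.011, 0.0803]
orientation: [0.225, -3.131, 0.001]
force: [-4.9, 1.1, 10.3]
opening: 0.0117
```

```bash
python3 st.py .5645 .0112 .0803 .143;python3 -c "
from h import *
s=robot.read_state();print(s['wrist_torque'].round(3),s['force'].round(2))"
```

```text
t 23.3 pos [0.5636 0.011  0.0803] jaw deg 98.21 tz [-2.e-03 -9.e-04 -1.e+00] F [-4.9  1.1 10.3] op 0.0117 q6 -1.78
togo cm [ 0.09  0.02 -0.  ] rot [ 0.0009 -0.002  -0.0003]
[0.137 0.678 0.012] [-4.89  1.14 10.25]
```

Request:
send_rows:
  series:
    - {"dx":0.05,"dy":0,"dz":-0.1,"wx":0.0005,"wy":-0.002,"wz":0,"fingers":255}
    - {"dx":0,"dy":0,"dz":-0.1,"wx":0,"wy":0,"wz":0,"fingers":255}
    - {"dx":0,"dy":0,"dz":-0.1,"wx":0,"wy":0,"wz":0,"fingers":255}
    - {"dx":0,"dy":0,"dz":-0.1,"wx":0,"wy":0,"wz":0,"fingers":255}

```text
t: 23.63
tool_pos: [0.5636, 0.0109, 0.0803]
orientation: [0.225, -3.132, 0.001]
force: [-4.1, -0.4, 8.7]
opening: 0.0115
```

```bash
python3 st.py .5645 .0112 .0803 .143;python3 -c "
from h import *
for i in range(3):
  snap('side','s17',(260,140,390,280),5)
  s=robot.read_state();print(s['t'],s['wrist_torque'].round(3),s['force'].round(2),s['tool_pos'])"
```

```text
t 23.63 pos [0.5636 0.0109 0.0803] jaw deg 98.23 tz [-1.5e-03 -7.0e-04 -1.0e+00] F [-4.1 -0.4  8.7] op 0.0115 q6 -1.79
togo cm [0.09 0.03 0.  ] rot [ 0.0007 -0.0015 -0.0006]
23.6833 [0.081 0.564 0.018] [-3.29  0.57  8.72] [0.56361547 0.01093217 0.08030794]
23.7333 [0.032 0.576 0.006] [-4.9  -0.55  8.52] [0.5636215  0.01093729 0.08030214]
23.7833 [0.062 0.55  0.038] [-3.96 -0.    8.98] [0.56361846 0.01096895 0.08029576]
```

View pics/s17.png

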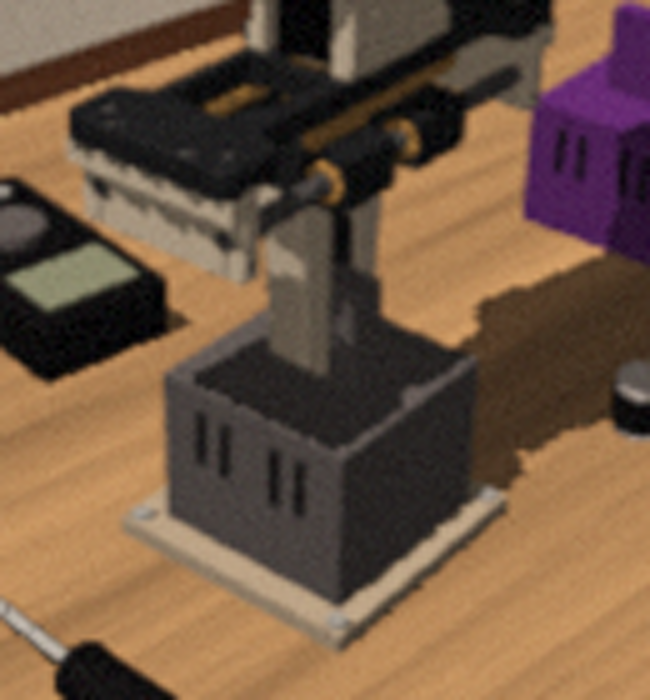

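Request:
send_rows:
  series:
    - {"dx":-0.03,"dy":0,"dz":-0.13,"wx":0,"wy":0,"wz":0,"fingers":255}
    - {"dx":-0.03,"dy":0,"dz":-0.13,"wx":0,"wy":0,"wz":0,"fingers":255}
    - {"dx":-0.03,"dy":0,"dz":-0.13,"wx":0,"wy":0,"wz":0,"fingers":255}

```text
t: 24.03
tool_pos: [0.5635, 0.0109, 0.0802]
orientation: [0.226, -3.133, 0.001]
force: [-4.3, 0.3, 9.2]
opening: 0.0115
```

```bash
python3 -c "
from h import *
for i in range(4):
  robot.read_camera('top')
  s=robot.read_state();print(s['t'],s['wrist_torque'].round(3),s['force'].round(2),s['tool_pos'])
snap('side','s18')"; python3 st.py
```

```text
24.0833 [0.091 0.471 0.027] [-4.29  0.37  8.87] [0.56352666 0.01094164 0.08024983]
24.1333 [ 0.121  0.55  -0.024] [-3.51  0.34  9.68] [0.56351225 0.01094452 0.08022531]
24.1833 [ 0.104  0.589 -0.055] [-3.15  0.51  9.06] [0.56351909 0.0109534  0.08023824]
24.2333 [ 0.069  0.605 -0.058] [-4.9  -0.44  9.49] [0.5635369  0.0109431  0.08026866]
t 24.28 pos [0.5635 0.011  0.0802] jaw deg 98.24 tz [-1.e-04 -8.e-04 -1.e+00] F [-4.2  0.3 10.2] op 0.0116 q6 -1.79
```

View pics/s18.png

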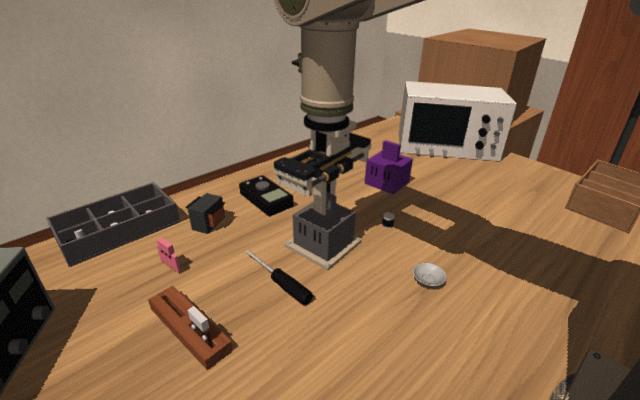

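```bash
python3 -c "
from plant import robot
print(robot.close_job()); s=robot.read_state(); print(s['t'],s['force'],s['tool_pos'])"
```

```text
the job is handed in; nothing more can be done
None
the job is handed in; nothing more can be done
```

The job is done and handed in at about 24.3 s of the 72 s allowed; `close_job()` gives no verdict.

- **Card:** I took the longer card from the far slot of the stand. I slid it into the dock until it stopped at the home height (tool tip at 40.1 mm, against 40.4 mm expected) and let go. A later top picture showed it standing in the slot with the board out at both ends of the bar.
- **Cover:** I gripped the grey cover by its rib and lowered it onto the dock. It hung on the catches at first, and the measured force reached about 15.5 N, above the 12 N expected. The wrist torque showed it was off-centre. After I moved it about 0.6 mm in y, it passed the catches and was drawn down, and a push of about 25 N showed briefly as it seated.
- **Last checks:** The tool tip sits at 80.2–80.3 mm, matching the 80.3 mm expected for the cover resting on the flange. The picture shows the cover flat on the flange along the two sides the camera can see. The robot is still gripping it and pressing down with a steady 9–10 N. About 4 N of sideways force along x remains, which I did not remove.
- **Other items:** The shorter card, the look-alikes and the other objects look unmoved in the last side picture.

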